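# Park the two ward units in the hooded charging dock

### The arm

A 6-joint arm with a two-finger parallel gripper is mounted at the origin on the work surface. World frame = base frame: x ahead of the robot, y to its left, z up, the work surface at z = 0. Lengths are in m, angles in rad, forces in N, time in s.
With the tool pointing down it reaches from about 0.425 to 0.95 m from the base axis. Payload 3.5 kg.
Tool frame: the origin (TCP) lies midway between the tips of the shut fingers; the grasp point (between the pads) lies 19 mm behind it; x points along the fingers, z is the direction in which the jaws open and shut, and the axes are right-handed (so a half turn about x gives the same grasp; the last joint's range is limited). The gripper opens to 85 mm and grips with 20 to 120 N. Pads are 22 mm wide; open, the fingers measure 114 mm over their backs; the gripper's body (76 mm by 85 mm) begins 54 mm behind the grasp point. The pads swing forward as they close: fully open they stand 13 mm farther back than shut.
Start: joints at [-1.27, 0.286, 1.577, -0, 1.279, -0.15], TCP at [0.294, -0.608, 0.231] pointing down, gripper open.
Joint ranges: [-2.77, 2.77], [-0.9, 2.22], [0.21, 2.48], [-1.53, 4.67], [0.24, 2.81], [-2.84, 2.84]. Speed limits (rad/s): [2.79, 2.79, 3.14, 3.14, 3.14, 3.14].

### API

Orientations are given as a unit quaternion [x, y, z, w].
In Python, from plant import readout, eyes, ctrl gives the robot as it stands.
- The arm moves only by the tool move_arm, never from a script. Its argument "commands" is a list of rows, each a list of 7 numbers: the turn, a rotation vector about the world's x, y, z in rad, then the shift along the world's x, y, z in mm, then the closure in counts, from 0 (fully open) to 255 (shut). A call has 1 to 12 rows; each row is the pose to reach, as a shift and turn from the pose measured when the call began; what a row does not reach only later rows make up. A row lasts 1/10 s, in which the tool goes at most 50 mm and 8.59 degrees, less where a joint would pass 70% of its speed; a pose out of reach is approached as far as the arm can. A call with a gripper value outside its range is refused whole. The fingers move at their own pace and stop on an object; "newtons" is the grip in N (left out, the last holds). Time passes only in rows, so rows that repeat a pose let the fingers close. It gives the time, the measured TCP pose, the force and the opening at its end, in the units of the state.
- readout.get_state(): the state, without advancing time (a new reading comes with each control period).
- eyes.read_camera(name): name is "scene" or "top"; returns a dict with "color" (480x640x3 uint8, red, green, blue), "depth" (480x640 float32, m along the optical axis (not along the pixel's ray), 0 where there is no reading), "K" (3x3 intrinsics, pixels), "dist" ([k1, k2, p1, p2, k3] as OpenCV has them; the pictures are not rectified), "eye" and "attitude" of the camera in the world. Camera axes: x right, y down, z forward; pixel columns grow to the right and rows downward; lengths in m; the calibration is good to about 2 mm. A picture is of the moment at which its call begins.
- ctrl.sign_off(): hands the job in, once; it reports no verdict.
The state is a dict: "time": time; "qpos": joint angles; "dq": joint speeds; "joint_efforts": joint torques, N m; "eef_pos": TCP position; "tcp_rot": TCP orientation; "contact_force": force on the tool from outside, world axes, zero at the start; "wrist_torque": the same for the moment, N m; "opening": opening from 0.0 (shut) to 1.0 (fully open).
Only numpy, scipy, OpenCV 4.12 (cv2) and the standard library are available. Lean on these libraries where they do the work, as an engineer would, in place of code of your own. Each camera call takes 0.05 s, during which the arm holds its last target.

### The job

Press the latch of the charging dock so that its clear hood springs open. Then stand the longer unit in the long slot and the shorter unit in the short slot, in either order, leaning each one's top towards the middle of the dock to pass under the overhanging lugs and straightening it so that it stands upright, fully down on the slot floor and released. Finally push the hood shut until it latches, leaving the other things on the desk where they are.

Things in the scene. Friction and masses are not known exactly. Their poses are not given: they have to be found in the camera images.
- dock: Charging dock, a fixed white block 200 x 200 mm, top 42 mm above the desk; origin under its centre, on the desk. x points from the latch end to the hinge end, z up. Two slots run along x: the long one 50 mm from the middle on the +y side, the short one 50 mm on the -y side. 'Inward' means towards the middle: -y for the long slot, +y for the short one.
- tablet_centre (a point): Centre of the longer ward unit: a rugged black slab 150 mm long (its x), 16 thick (its y), 90 high (its z), about 350 g, standing upright and loose on a long edge in an aluminium desk stand. The stand's floor is 6 mm thick, its two side walls 22 mm apart, 4 thick and 30 high, its ends open: the unit's upper 66 mm is free. Either face may look either way in the dock.
- handset_centre (a point): Centre of the shorter ward unit: a like black slab, 110 mm long (its x), 16 thick (its y), 90 high (its z), about 260 g, standing upright in a like stand. Which of the two stands is nearer the robot varies.
- long_seat (a point): Where the longer unit's centre lies when seated: 59 mm above the desk (slot floor at 14 mm); axes as the dock's. Slot 158 mm long; 20 mm wide from its floor up to 28 mm above the desk, then its inward side slopes away as a chamfer, 16 mm wider at the dock top (42 mm); the outer side stays upright but for a 4 mm bevel at the top.
- short_seat (a point): Where the shorter unit's centre lies when seated, 59 mm above the desk, 100 mm from long_seat; axes as the dock's. The slot is 118 mm long, otherwise the mirror image of the long one (chamfer and inward side towards dock +y).
- long_lug (a point): One of the four lugs (two per slot), at the hinge end of the long slot. Each tops a post, is 125 to 131 mm above the desk and covers the slot's last 14 mm, from a back rest 11 mm outside the slot centre to 6 mm inward. They block a unit lowered upright: lean its top inward 15 to 20 degrees, slide it in along the lean till its foot is 30 to 38 mm above the desk, straighten, lower.
- latch_pad (a point): Centre of the upper face of the latch's thumb pad, 77 mm above the desk, in front of the hood; axes as the dock's. The pad is 30 mm wide (y) and 28 long (x). Pressing it straight down 6 to 10 mm with 3 to 8 N tips a hook off the hood's catch; it springs back when let go. This point is fixed and does not follow the pad.
- latch (a joint): Angle of the latch rocker in rad: 0 at rest, 0.40 fully pressed; it lets the hood go at about 0.2.
- hood_hinge (a point): Middle of the hood's hinge line, fixed, 45 mm above the desk, at the end of the dock opposite the latch; the hinge line runs along the dock's y and this point's axes are the dock's.
- hood_edge (a point): Point on the outer face of the hood's top panel near its free edge, on the middle line; moves with the hood. x lies in the panel towards the hinge, z is the outward normal. Shut, it is 170 mm from the hinge line towards the latch and 98.5 mm above it; the free edge is 22 mm further. The hood is a clear floorless box, 192 x 192 x 98 mm, 250 g.
- hood (a joint): Hood angle in rad: 0 shut and latched, 1.65 fully open (tipped back past upright, top panel facing away from the latch). A light spring lifts it and holds it open. Pushing the panel near its free edge over in an arc about the hinge takes under 2 N; the last 20 mm, up to 10 N to snap under the latch hook.
Mind the look-alikes: they are no part of the job. Leave any orange look-alike of the part that bears tablet_centre alone.

How it is judged:
On the way, in this order (a step that is already met when the one before it is completed fails the run):
1. the hood has sprung open (value of joint hood above 1.4 rad), for 0.2 s.
2. one unit is seated upright in its own slot (((horizontal distance between tablet_centre and long_seat below 0.008 m and z of tablet_centre in the frame of long_seat between -0.004 and 0.004 m and angle between tablet_centre's own z axis and vertical below 0.12 rad and angle between the x axis of tablet_centre and the x axis of long_seat, either way round below 0.1 rad) or (horizontal distance between handset_centre and short_seat below 0.008 m and z of handset_centre in the frame of short_seat between -0.004 and 0.004 m and angle between handset_centre's own z axis and vertical below 0.12 rad and angle between the x axis of handset_centre and the x axis of short_seat, either way round below 0.1 rad))), for 0.2 s.
3. both units are seated upright, each in its own slot, while the hood is still open (horizontal distance between tablet_centre and long_seat below 0.008 m and z of tablet_centre in the frame of long_seat between -0.004 and 0.004 m and angle between each of tablet_centre, handset_centre's own z axis and vertical below 0.12 rad and angle between the x axis of tablet_centre and the x axis of long_seat, either way round below 0.1 rad and horizontal distance between handset_centre and short_seat below 0.008 m and z of handset_centre in the frame of short_seat between -0.004 and 0.004 m and angle between the x axis of handset_centre and the x axis of short_seat, either way round below 0.1 rad and value of joint hood above 1 rad), for 0.2 s.
4. the hood is shut and latched (value of joint hood below 0.04 rad and value of joint latch below 0.06 rad), for 0.2 s.
At the end, for the whole second after the job is handed in: Longer unit in the long slot, shorter in the short slot: each within 8 mm of its seat horizontally and 4 mm in height, within 7 degrees of upright, lined up with the slot within 6 degrees, at rest; hood shut (below 0.04 rad), latch back home (below 0.06 rad) (all of step 4 and horizontal distance between tablet_centre and long_seat below 0.008 m and z of tablet_centre in the frame of long_seat between -0.004 and 0.004 m and angle between each of tablet_centre, handset_centre's own z axis and vertical below 0.12 rad and angle between the x axis of tablet_centre and the x axis of long_seat, either way round below 0.1 rad and horizontal distance between handset_centre and short_seat below 0.008 m and z of handset_centre in the frame of short_seat between -0.004 and 0.004 m and angle between the x axis of handset_centre and the x axis of short_seat, either way round below 0.1 rad and linear speed of each of tablet, handset below 0.02 m/s); the robot touches nothing.
It fails at once if a bystander (stamp, stapler, gel bottle, pen cup or glove box) is moved more than 40 mm (distance of any of stamp, stapler, gel, pencup, gloves from where it was at the start of the episode above 0.04 m).
It also fails if it takes over 72 s, if anything falls off the work surface, if the arm or the gripper's body presses on something with over 40 N, if the wrist force passes 120 N, or if a joint passes its speed limit or range.

## Working session

There is one attempt and no reset: what is moved stays moved. The work goes in short steps, Python scripts to look and compute and a tool call to move; the robot and the scene stay as the last step left them, time stands still between calls to the robot, and variables do not carry over. Pictures are saved under pics/ and viewed, and the job is handed in when it is done.

Besides the shell and the picture viewer there is one more tool, called after ">>>" as name(argument=value, ...) on one line, values as JSON. move_arm: Moves the arm, as the interface text tells. Its arguments: {"type":"object","properties":{"commands":{"type":"array"},"newtons":{"type":"number"}},"required":["commands"]}

```bash
ls; mkdir -p pics; python3 - <<'E'
from plant import readout, eyes, ctrl
import cv2, numpy as np
s=readout.get_state(); print({k:np.round(v,3).tolist() for k,v in s.items()})
for n in ("scene","top"):
    c=eyes.read_camera(n)
    cv2.imwrite(f"pics/{n}0.png",c["color"][:,:,::-1]); np.savez(f"{n}0.npz",**c)
    print(n,c["K"],c["dist"],c["eye"],c["attitude"])
E
```

```text
pics
{'time': 0.0, 'qpos': [-1.27, 0.287, 1.578, -0.0, 1.279, -0.15], 'dq': [-0.0, -0.001, -0.001, 0.0, -0.001, -0.0], 'joint_efforts': [-0.0, -40.598, -29.263, -0.0, 0.006, 0.0], 'eef_pos': [0.294, -0.607, 0.23], 'tcp_rot': [0.376, 0.6, -0.375, 0.598], 'contact_force': [0.28, -0.587, -0.215], 'wrist_torque': [-0.007, 0.026, 0.018], 'opening': 0.999}
scene [[541.4803676    0.         331.51088256]
 [  0.         541.4803676  243.7950888 ]
 [  0.           0.           1.        ]] [0.02838125 0.         0.         0.         0.        ] [ 1.15673995 -0.0272643   0.5423242 ] [ 0.6041871   0.63076908 -0.3444929  -0.34411185]
top [[606.79022651   0.         327.66780291]
 [  0.         606.79022651 237.25456552]
 [  0.           0.           1.        ]] [-0.03063615  0.          0.          0.          0.        ] [ 0.42805764 -0.06527728  1.08505362] [ 0.71579182 -0.69805005  0.00874547 -0.01707939]
```

View pics/scene0.png

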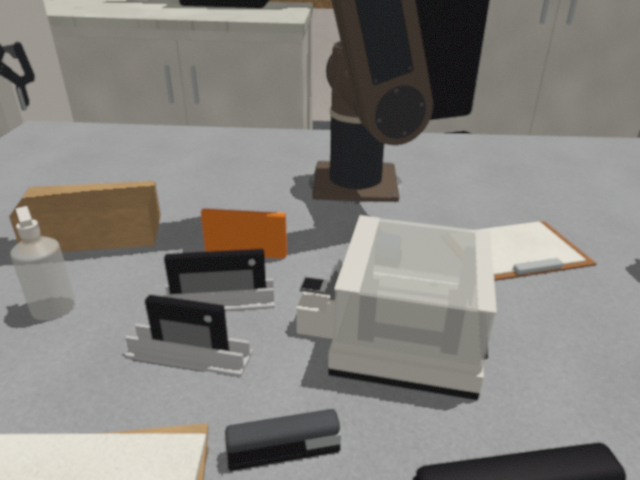

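View pics/top0.png

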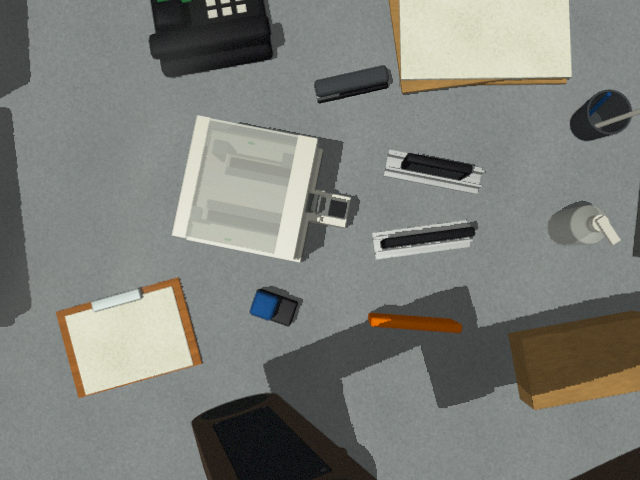

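```bash
cat > h.py <<'E'
import numpy as np, cv2
from scipy.spatial.transform import Rotation as R
def rays(c,uv):
    uv=np.asarray(uv,float).reshape(-1,1,2)
    n=cv2.undistortPoints(uv,c["K"],c["dist"]).reshape(-1,2)
    return np.c_[n,np.ones(len(n))]
def rot(c): return R.from_quat(c["attitude"]).as_matrix()
def onplane(c,uv,z):
    d=rays(c,uv)@rot(c).T
    t=(z-c["eye"][2])/d[:,2]
    return c["eye"]+d*t[:,None]
def cloud(c):
    h,w=c["depth"].shape
    u,v=np.meshgrid(np.arange(w),np.arange(h))
    d=rays(c,np.c_[u.ravel(),v.ravel()])*c["depth"].reshape(-1,1)
    return (d@rot(c).T+c["eye"]).reshape(h,w,3)
def proj(c,P):
    r=rot(c); rv,_=cv2.Rodrigues(r.T); 
    return cv2.projectPoints(np.asarray(P,float).reshape(-1,3),rv,-r.T@c["eye"],c["K"],c["dist"])[0].reshape(-1,2)
def load(n): return dict(np.load(n))
E
python3 - <<'E'
from h import *
for n in("scene0.npz","top0.npz"):
    c=load(n); P=cloud(c); z=P[...,2]
    im=np.clip(z/0.2,0,1)*255; im[c["depth"]==0]=0
    cv2.imwrite("pics/z_"+n[:-4]+".png",cv2.applyColorMap(im.astype(np.uint8),cv2.COLORMAP_JET))
c=load("top0.npz");P=cloud(c)
for (u,v) in[(430,238),(437,165),(340,208),(320,206),(300,190),(190,180),(245,190),(245,215),(600,300)]: print(u,v,P[v,u].round(4))
cv2.imwrite("pics/topcrop.png",cv2.resize(c["color"][90:280,160:500,::-1],None,fx=2.35,fy=2.35,interpolation=cv2.INTER_CUBIC))
c=load("scene0.npz");cv2.imwrite("pics/scenecrop.png",cv2.resize(c["color"][190:410,110:510,::-1],None,fx=2,fy=2,interpolation=cv2.INTER_CUBIC))
E
```

```text
430 238 [ 0.4281 -0.0653  1.0851]
437 165 [ 0.5865 -0.2288  0.0979]
340 208 [ 0.5141 -0.0722  0.076 ]
320 206 [ 0.5167 -0.0388  0.0747]
300 190 [ 0.5351 -0.0087  0.1419]
190 180 [0.5465 0.1638 0.1442]
245 190 [0.5325 0.0767 0.1466]
245 215 [0.4939 0.0761 0.1422]
600 300 [ 0.3675 -0.5414 -0.0011]
```

View pics/topcrop.png

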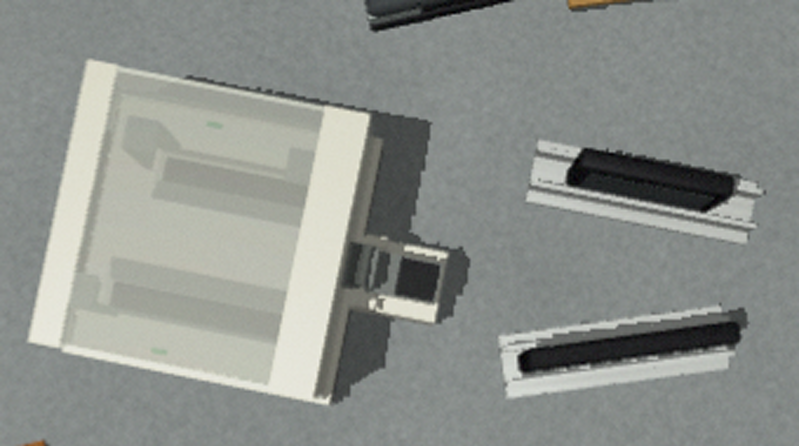

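View pics/scenecrop.png

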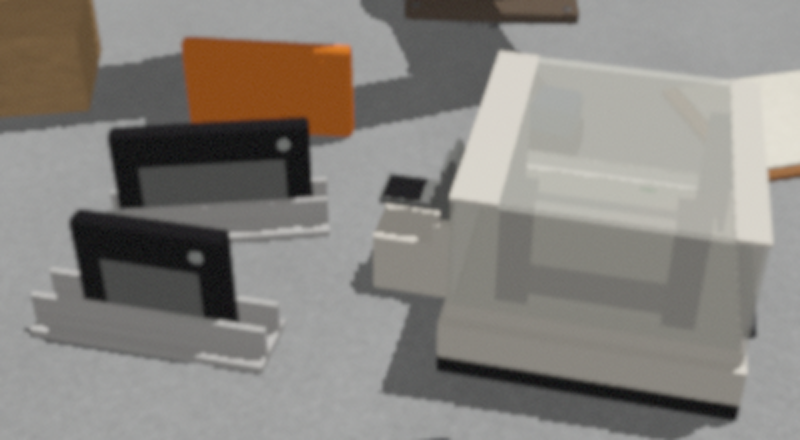

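View pics/z_top0.png

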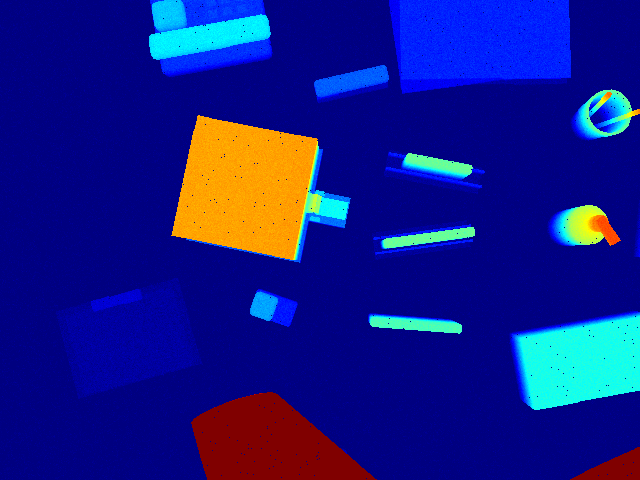

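```bash
cat >> h.py <<'E'
def rect(P,mask):
    m=cv2.morphologyEx(mask.astype(np.uint8),cv2.MORPH_OPEN,np.ones((2,2)))
    q=P[m>0]
    return cv2.minAreaRect((q[:,:2]*1000).astype(np.float32)),q
def box(mask,u0,u1,v0,v1):
    m=np.zeros_like(mask);m[v0:v1,u0:u1]=mask[v0:v1,u0:u1];return m
E
python3 - <<'E'
from h import *
c=load("top0.npz");P=cloud(c);z=P[...,2];ok=c["depth"]>0
def go(n,lo,hi,b):
    r,q=rect(P,box(ok&(z>lo)&(z<hi),*b)); print(n,np.round(r[0],1),np.round(r[1],1),round(r[2],2),len(q),q[:,2].mean().round(4)*1000, np.round(q[:,:2].mean(0)*1000,1))
go("hood",.135,.155,(160,340,100,280))
go("pad",.070,.085,(325,360,185,235))
go("tab",.088,.104,(370,490,220,260))
go("hs",.088,.104,(380,490,140,200))
go("orange",.08,.12,(360,480,300,345))
c=load("scene0.npz");P=cloud(c);z=P[...,2];ok=c["depth"]>0
go("hood s",.135,.155,(320,510,200,320))
go("tab s",.088,.104,(150,280,230,280))
go("hs s",.088,.104,(130,240,280,350))
E
```

```text
hood [536.7  77.8] [292.8 218.3] 88.2 15150 145.9 [535.7  76.4]
pad [478.6 -68. ] [101.1  37.4] 0.89 400 76.5 [511.6 -66.3]
tab [ 461.3 -189.5] [ 19.3 256.4] 10.65 888 92.2 [ 467.  -220.6]
hs [ 543.9 -166.5] [ 81.4 296.7] 33.49 659 98.7 [ 587.5 -233. ]
orange [ 337.2 -166.3] [261.1  75.1] 64.07 922 83.7 [ 322.7 -203.1]
hood s [662.7  34.9] [223.  970.6] 69.88 12306 144.6 [560.6  76.9]
tab s [ 757.9 -169.7] [833.9 148.6] 9.55 905 96.0 [ 480.4 -216.8]
hs s [ 834.6 -167.6] [695.1 103.2] 15.09 910 95.4 [ 599. -230.]
```

```bash
cat >> h.py <<'E'
def mrect(c,mask,zp):
    m=cv2.morphologyEx(mask.astype(np.uint8),cv2.MORPH_CLOSE,np.ones((3,3)))
    n,l,s,_=cv2.connectedComponentsWithStats(m); k=1+np.argmax(s[1:,4]); m=(l==k).astype(np.uint8)
    v,u=np.nonzero(m)
    q=onplane(c,np.c_[u,v],zp)[:,:2]*1000
    r=cv2.minAreaRect(q.astype(np.float32))
    d=q-q.mean(0); w,V=np.linalg.eigh(d.T@d/len(d))
    ax=V[:,1]
    return r,q.mean(0),np.sqrt(12*w[::-1]),np.degrees(np.arctan2(ax[1],ax[0])),m
E
python3 - <<'E'
from h import *
c=load("top0.npz");P=cloud(c);z=P[...,2];ok=c["depth"]>0
def go(n,lo,hi,b,zp,extra=None):
    m=box(ok&(z>lo)&(z<hi),*b)
    r,ce,ext,a,_=mrect(c,m,zp); print(n,np.round(r[0],1),np.round(r[1],1),round(r[2],2),'| mean',ce.round(1),ext.round(1),a.round(2), 'mean z',np.median(z[m]).round(4))
go("hood",.120,.17,(160,340,100,280),.1435)
go("pad",.066,.085,(325,360,185,235),.077)
go("tab",.080,.115,(370,490,220,260),.096)
go("hs",.080,.115,(380,490,140,200),.096)
E
```

```text
hood [538.2  78.1] [195.4 193.4] 80.08 | mean [537.6  77.8] [195.2 192.5] 84.69 mean z 0.1436
pad [512.9 -63.6] [38.9 30.1] 80.1 | mean [513.2 -64.6] [37.5 29.9] 70.5 mean z 0.0764
tab [ 468.2 -217.9] [ 16.4 149.9] 9.12 | mean [ 468.2 -218. ] [149.   16.3] 99.11 mean z 0.0952
hs [ 588.4 -231.4] [110.4  19.3] 80.38 | mean [ 588.7 -231.3] [108.3  18.6] 80.53 mean z 0.0945
```

```bash
cat >> h.py <<'E'
def tool():
    from plant import readout
    s=readout.get_state(); M=R.from_quat(s["tcp_rot"]).as_matrix()
    return s,M
def need(xaxis,zaxis,tcp):
    """rotvec, shift(mm) from the present pose to tool x along xaxis, z near +-zaxis (closest), at tcp (m)"""
    s,M=tool(); x=np.array(xaxis,float);x/=np.linalg.norm(x)
    best=None
    for sg in(1,-1):
        z=sg*np.array(zaxis,float); z-=x*(x@z); z/=np.linalg.norm(z)
        T=np.c_[x,np.cross(z,x),z]; rv=R.from_matrix(T@M.T).as_rotvec()
        if best is None or np.linalg.norm(rv)<np.linalg.norm(best): best=rv
    return best.round(4), ((np.array(tcp)-s["eef_pos"])*1000).round(1)
def yaw(deg): return np.array([np.cos(np.radians(deg)),np.sin(np.radians(deg)),0])
DX=yaw(80.0); DY=yaw(170.0); UZ=np.array([0,0,1.])
E
python3 - <<'E'
from h import *
s,M=tool(); print(M.round(3))
c=load("top0.npz");P=cloud(c)
for n,b in dict(gel=(545,640,180,260),cup=(565,640,80,150),box=(505,640,300,410)).items():
    q=P[b[2]:b[3],b[0]:b[1]][c["depth"][b[2]:b[3],b[0]:b[1]]>0]; q=q[q[:,2]>.03]; print(n,q.min(0).round(2),q.max(0).round(2))
pad=np.array([.5119,-.069,.077])
down=np.array([0,0,-1.])
xa=R.from_rotvec(DY*0).apply(down)
# tilt so body leans outward (-DX): tool x = -UZ*cos + DX*sin
x=-UZ*np.cos(.17)+DX*np.sin(.17)
print(need(x,DY,pad-DX*.003+UZ*.06),need(x,DX,pad-DX*.003+UZ*.06))
E
```

```text
[[-0.001  0.9    0.436]
 [ 0.002  0.436 -0.9  ]
 [-1.     0.    -0.002]]
gel [ 0.46 -0.5   0.03] [ 0.53 -0.44  0.16]
cup [ 0.64 -0.55  0.03] [ 0.72 -0.47  0.15]
box [ 0.19 -0.59  0.03] [ 0.35 -0.37  0.09]
(array([ 0.1392, -0.108 ,  0.943 ]), array([217.5, 535. , -93. ])) (array([ 0.169 ,  0.0238, -0.6238]), array([217.5, 535. , -93. ]))
```

>>> move_arm(commands=[[0.14,-0.108,0.943,217,535,10,255],[0.14,-0.108,0.943,217,535,10,255],[0.14,-0.108,0.943,217,535,10,255],[0.14,-0.108,0.943,217,535,10,255],[0.14,-0.108,0.943,217,535,10,255],[0.14,-0.108,0.943,217,535,10,255],[0.14,-0.108,0.943,217,535,10,255],[0.14,-0.108,0.943,217,535,10,255],[0.14,-0.108,0.943,217,535,10,255],[0.14,-0.108,0.943,217,535,10,255],[0.14,-0.108,0.943,217,535,10,255],[0.14,-0.108,0.943,217,535,10,255]], newtons=40)

```text
time: 1.3
eef_pos: [0.5112, -0.0686, 0.2398]
tcp_rot: [0.121, 0.697, -0.0, 0.707]
contact_force: [-0.4, -0.5, 0.5]
opening: -0.003
```

>>> move_arm(commands=[[0,0,0,0,-3,-50,255],[0,0,0,0,-3,-100,255],[0,0,0,0,-3,-140,255],[0,0,0,0,-3,-155,255],[0,0,0,0,-3,-160,255],[0,0,0,0,-3,-163,255],[0,0,0,0,-3,-166,255],[0,0,0,0,-3,-169,255]])

```text
time: 2.1
eef_pos: [0.513, -0.0729, 0.0731]
tcp_rot: [0.12, 0.695, -0.001, 0.709]
contact_force: [-0.4, -2.2, 2.4]
opening: -0.001
```

```bash
python3 - <<'E'
from h import *
s,M=tool(); print(s["eef_pos"].round(4) if hasattr(s["eef_pos"],'round') else s["eef_pos"],s["contact_force"],M.round(3).tolist(),s["qpos"])
E
```

```text
[ 0.513  -0.0729  0.0731] [-0.35878957 -2.19417336  2.44786264] [[0.033, 0.168, 0.985], [0.166, 0.971, -0.171], [-0.986, 0.169, 0.004]] [-0.41856919  0.14071911  2.07389405  0.20028503  0.97422787 -0.36394511]
```

>>> move_arm(commands=[[0,0,0,0,0,-3,255],[0,0,0,0,0,-5,255],[0,0,0,0,0,-6,255],[0,0,0,0,0,-6,255]])

```text
time: 2.5
eef_pos: [0.5139, -0.0739, 0.0678]
tcp_rot: [0.119, 0.695, -0.001, 0.709]
contact_force: [-1.2, -3.9, 3.1]
opening: 0.003
```

```bash
cat > snap.py <<'E'
import sys
from h import *
from plant import eyes
def snap(n,tag):
    c=eyes.read_camera(n); np.savez(f"{n}{tag}.npz",**c); cv2.imwrite(f"pics/{n}{tag}.png",c["color"][:,:,::-1]); return c
if __name__=="__main__":
    for n in sys.argv[2:]: snap(n,sys.argv[1])
E
python3 snap.py 1 scene
```

```text
(no output)
```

View pics/scene1.png

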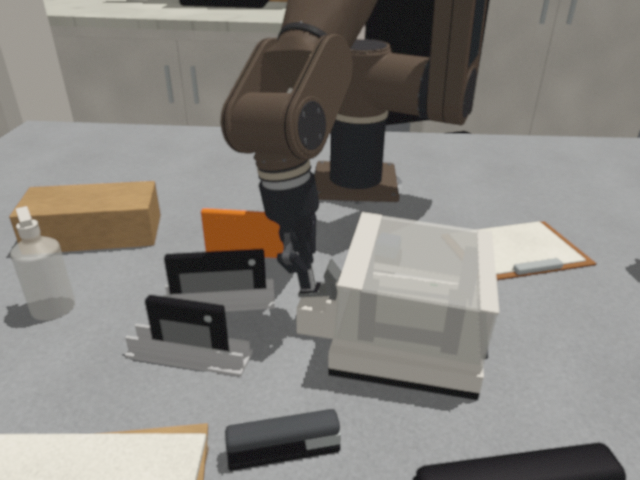

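>>> move_arm(commands=[[0,0,0,0,1,-2,255],[0,0,0,0,1,-4,255],[0,0,0,0,1,-5,255],[0,0,0,0,1,-5,255],[0,0,0,0,1,-5,255]])

```text
time: 3.05
eef_pos: [0.5142, -0.0743, 0.0633]
tcp_rot: [0.118, 0.694, -0.002, 0.71]
contact_force: [-3.2, -7.1, 4.6]
opening: 0.002
```

```bash
python3 snap.py 2 scene
```

```text
(no output)
```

View pics/scene2.png

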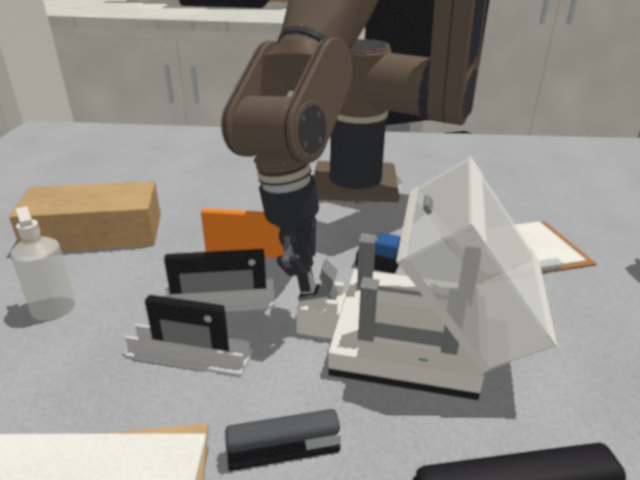

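>>> move_arm(commands=[[0,0,0,0,-10,30,255],[0,0,0,-20,-80,80,200],[0,0,0,-40,-100,120,100],[0,0,0,-40,-140,160,0],[0,0,0,-40,-140,160,0],[0,0,0,-40,-140,160,0],[0,0,0,-40,-140,160,0]])

```text
time: 3.8
eef_pos: [0.474, -0.2137, 0.2228]
tcp_rot: [0.119, 0.694, -0.002, 0.71]
contact_force: [-0.0, 0.3, -0.4]
opening: 0.991
```

```bash
python3 snap.py 3 scene top; python3 - <<'E'
from h import *
c=load("top3.npz")
cv2.imwrite("pics/t3c.png",cv2.resize(c["color"][90:280,160:400,::-1],None,fx=3.1,fy=3.1,interpolation=cv2.INTER_CUBIC))
s,M=tool()
print(s["eef_pos"],s["qpos"])
for lab,a in(("a",9.1),):
    print(need([0,0,-1],yaw(a),[.4682,-.218,.20]),need([0,0,-1],yaw(a),[.4682,-.218,.059]))
E
```

```text
[ 0.47334745 -0.21231898  0.22091715] [-0.6901424  -0.02320515  1.94556346  0.15335019  1.30310974 -0.5671416 ]
(array([-0.1691,  0.0049,  0.3279]), array([ -5.1,  -5.7, -20.9])) (array([-0.1691,  0.0049,  0.3279]), array([  -5.1,   -5.7, -161.9]))
```

View pics/t3c.png

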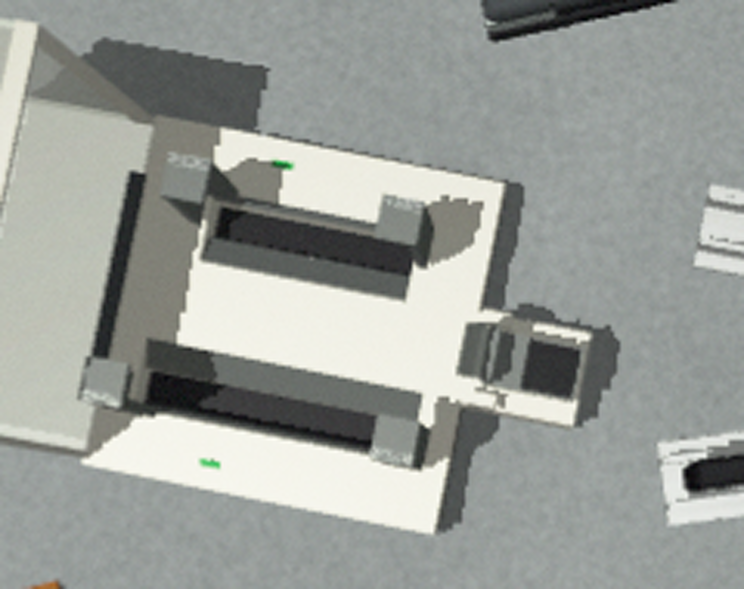

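View pics/scene3.png

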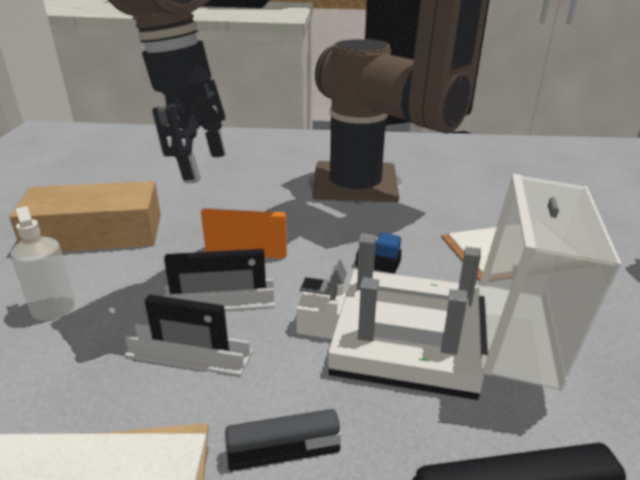

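```bash
python3 - <<'E'
from h import *
c=load("top3.npz");P=cloud(c);z=P[...,2]
Q=[]
for n,(u,v) in dict(shortH=(220,147),shortL=(289,160),longH=(194,212),longL=(288,230)).items():
    m=box((z>.11)&(z<.15),u-14,u+14,v-14,v+14)
    r,ce,ext,a,mm=mrect(c,m,.131); Q.append(np.r_[r[0],0]); print(n,np.round(r[0],1),np.round(r[1],1),round(r[2],1),np.median(z[m]).round(4),mm.sum())
Q=np.array(Q); d1=Q[0]-Q[1]; d2=Q[2]-Q[3]
for d in(d1,d2): print(np.linalg.norm(d),np.degrees(np.arctan2(d[1],d[0])))
print((Q[0]+Q[1])/2,(Q[2]+Q[3])/2,np.linalg.norm((Q[0]+Q[1]-Q[2]-Q[3])/2))
print((Q[0]+Q[1]+Q[2]+Q[3])/4)
# dock top white
hsv=cv2.cvtColor(c["color"],cv2.COLOR_RGB2HSV)
for lo,hi,b in((.036,.048,(170,330,120,270)),):
    m=box((z>lo)&(z<hi),*b); r,ce,ext,a,mm=mrect(c,m,.042); print(np.round(r[0],1),r[1],r[2])
    cv2.imwrite("pics/m.png",mm*255)
E
```

```text
shortH [600.4 120.8] [26.  25.4] 79.9 0.1307 231
shortL [581.7  11.1] [23.9 24.7] 77.7 0.1308 226
longH [495.5 159. ] [26.6 23.3] 80.1 0.1305 227
longL [469.6  10.5] [23.2 23.2] 80.3 0.1305 221
111.29575523682226 80.29213490878844
150.77647585463598 80.12478411260537
[591.0569458   65.97657251   0.        ] [482.54594421  84.76003981   0.        ] 110.12472977916637
[536.80144501  75.36830616   0.        ]
[540.6  92.4] (305.93133544921875, 200.2201690673828) 80.18450927734375
```

```bash
python3 - <<'E'
from h import *
DX=yaw(80.15)[:2];DY=yaw(170.15)[:2]
for cam,seeds in (("top3",dict(shortH=(220,147),shortL=(289,160),longH=(194,212),longL=(288,230))),("scene3",dict(longH=(470,252),longL=(367,241),shortL=(369,285),shortH=(456,297)))):
    c=load(cam+".npz");P=cloud(c);z=P[...,2]; S=0
    for n,(u,v) in seeds.items():
        m=box((z>.1275)&(z<.137),u-16,u+16,v-16,v+16)
        q=P[m][:,:2]*1000
        q=q[np.linalg.norm(q-np.median(q,0),axis=1)<20]
        a=q@DX;b=q@DY
        A=np.percentile(a,[2,98]);B=np.percentile(b,[2,98])
        print(cam,n,len(q),A.round(1),B.round(1),'mid',A.mean().round(1),B.mean().round(1))
c=load("top3.npz");P=cloud(c);z=P[...,2]
m=box((z>.036)&(z<.048),170,330,120,275); q=P[m][:,:2]*1000; a=q@DX;b=q@DY
print("front edge profile",[np.percentile(a[abs(b-bb)<4],1).round(1) for bb in(-590,-570,-480,-460,-440)], "sides",np.percentile(b,[.5,99.5]))
print("hood centre in DX,DY",np.array([538.2,78.1])@DX,np.array([538.2,78.1])@DY)
for k,(p,w) in dict(tab=((468.2,-218),0)).items(): pass
# slot floor z<0.02 in dock
m=box((z<.022)&(z>.005)&(c["depth"]>0),195,305,140,240); q=P[m][:,:2]*1000;a=q@DX;b=q@DY
for n,s in(("short",b<-520),("long",b>-520)): 
  if s.sum()>5: print(n,s.sum(),np.percentile(a[s],[1,99]),np.percentile(b[s],[2,98]))
E
```

```text
top3 shortH 203 [212.4 234.3] [-583.3 -560.8] mid 223.3 -572.1
top3 shortL 195 [100.8 121.9] [-583.2 -560.8] mid 111.3 -572.0
top3 longH 202 [232.9 254.4] [-472.2 -450.2] mid 243.7 -461.2
top3 longL 201 [ 80.7 102. ] [-472.2 -450. ] mid 91.4 -461.1
scene3 longH 173 [231.5 252.4] [-476.6 -452.5] mid 242.0 -464.6
scene3 longL 161 [ 79.9 101.2] [-476.1 -452. ] mid 90.5 -464.1
scene3 shortL 222 [ 99.8 121. ] [-586.7 -563.2] mid 110.4 -575.0
scene3 shortH 245 [211.5 232.7] [-587.1 -562.4] mid 222.1 -574.7
front edge profile [np.float64(69.1), np.float64(68.7), np.float64(68.1), np.float64(68.2), np.float64(69.7)] sides [-615.85529712 -417.39526129]
hood centre in DX,DY 169.0182590902711 -516.9058696649653
short 690 [113.32011754 226.62244655] [-576.84209977 -558.69862431]
long 843 [114.9702748  246.61838832] [-476.56208584 -457.5250226 ]
```

>>> move_arm(commands=[[-0.169,0.005,0.328,-5,-6,-20,0],[-0.169,0.005,0.328,-5,-6,-50,0],[-0.169,0.005,0.328,-5,-6,-80,0],[-0.169,0.005,0.328,-5,-6,-100,0],[-0.169,0.005,0.328,-5,-6,-130,0],[-0.169,0.005,0.328,-5,-6,-150,0],[-0.169,0.005,0.328,-5,-6,-160,0],[-0.169,0.005,0.328,-5,-6,-162,0]])

```text
time: 4.7
eef_pos: [0.4668, -0.2162, 0.0562]
tcp_rot: [-0.055, 0.706, 0.058, 0.703]
contact_force: [0.2, 0.3, -0.1]
opening: 1.0
```

```bash
python3 - <<'E'
from h import *
s,M=tool(); print(s["eef_pos"],s["contact_force"],M.round(3).tolist(),need([0,0,-1],yaw(9.1),[.4682,-.218,.059]))
E
python3 snap.py 4 top
python3 - <<'E'
from h import *
c=load("top4.npz")
cv2.imwrite("pics/t4c.png",cv2.resize(c["color"][130:330,330:530,::-1],None,fx=3,fy=3,interpolation=cv2.INTER_CUBIC))
E
```

```text
[ 0.46682945 -0.21618202  0.0562424 ] [ 0.19106969  0.25031397 -0.10188802] [[-0.005, -0.159, 0.987], [0.004, 0.987, 0.159], [-1.0, 0.004, -0.004]] (array([-0.0037, -0.0046, -0.0012]), array([ 1.4, -1.8,  2.8]))
```

View pics/t4c.png

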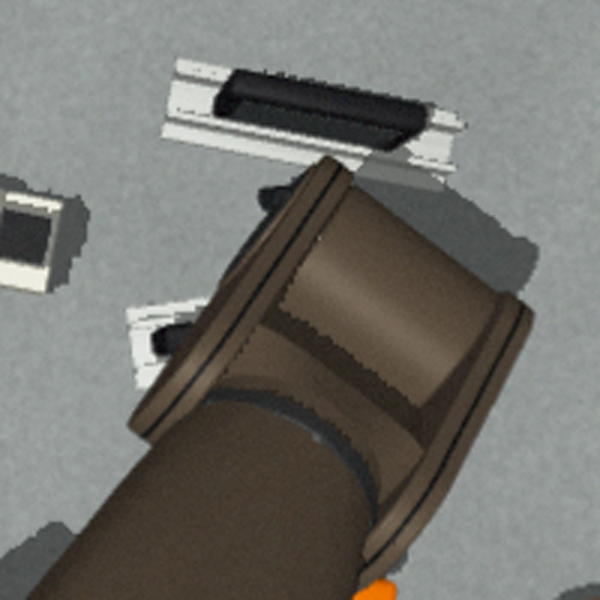

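>>> move_arm(commands=[[0,0,0,2,-2,3,0],[0,0,0,2,-2,3,120],[0,0,0,2,-2,3,200],[0,0,0,2,-2,3,255],[0,0,0,2,-2,3,255],[0,0,0,2,-2,3,255],[0,0,0,2,-2,3,255],[0,0,0,2,-2,3,255]], newtons=60)

```text
time: 5.55
eef_pos: [0.4696, -0.2191, 0.0607]
tcp_rot: [-0.056, 0.706, 0.057, 0.704]
contact_force: [-0.9, -0.7, 1.9]
opening: 0.184
```

```bash
cat >> h.py <<'E'
DXv=np.r_[yaw(80.15)];DYv=np.r_[yaw(170.15)]
SEAT={"long":167.4*DXv/1000-.4666*DYv,"short":167.4*DXv/1000-.5666*DYv}
def plan(slot,th_deg,zb,slide,hb,along=0.,lat=0.):
    """tool pose: bottom centre over slot at height zb then slid back along lean; hb=TCP above bottom, along=unit centre minus TCP on DX, lat shift on DY (m)"""
    th=np.radians(th_deg); n=-DYv if slot=="long" else DYv
    uz=np.cos(th)*UZ+np.sin(th)*n
    B=SEAT[slot]+DXv*(-along)+DYv*lat+UZ*zb
    return need(-uz,DYv,B+uz*(hb+slide))
E
python3 - <<'E'
from h import *
print(SEAT)
print(plan("long",17,.032,.120,.0547,.0013))
print(plan("long",17,.032,.0,.0547,.0013))
E
```

```text
{'long': array([0.48835886, 0.08511139, 0.        ]), 'short': array([0.58688475, 0.06800445, 0.        ])}
(array([-0.0006,  0.2957, -0.329 ]), array([ 68.8, 294.2, 138.4]))
(array([-0.0006,  0.2957, -0.329 ]), array([ 34.3, 300.2,  23.6]))
```

>>> move_arm(commands=[[0,0,0,0,0,20,255],[0,0,0,0,0,50,255],[0,0,0,0,0,90,255],[0,0,0,0,0,130,255],[0,0,0,0,0,170,255],[0,0,0,0,0,170,255],[0,0,0,0,0,170,255]])

```text
time: 6.25
eef_pos: [0.4694, -0.2188, 0.23]
tcp_rot: [-0.056, 0.706, 0.057, 0.704]
contact_force: [-0.2, 0.5, -4.3]
opening: 0.18
```

```bash
python3 - <<'E'
from h import *
s,M=tool(); print(s["qpos"],s["contact_force"])
print(plan("long",17,.032,.130,.0547,.0013))
E
python3 snap.py 5 scene
```

```text
[-6.32456160e-01 -6.03933886e-02  1.95788758e+00  1.46685576e-04
  1.24785839e+00 -7.92372252e-01] [-0.16132542  0.52889325 -4.25180683]
(array([-0.001 ,  0.2955, -0.329 ]), array([ 72. , 293.4, -21.3]))
```

View pics/scene5.png

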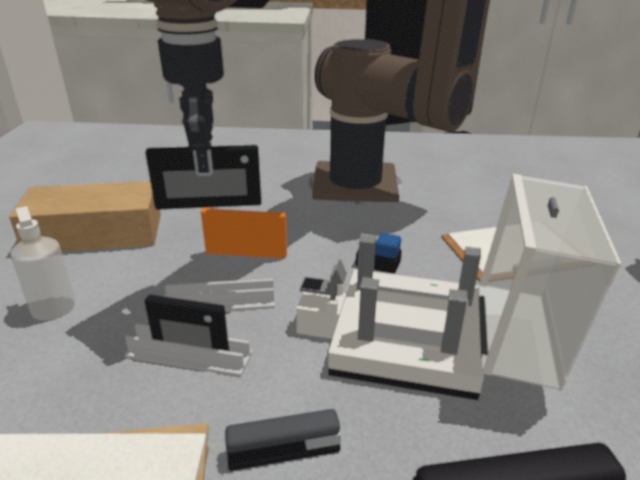

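>>> move_arm(commands=[[0,0.1,-0.1,24,40,0,255],[0,0.2,-0.2,48,80,0,255],[0,0.295,-0.329,60,120,0,255],[0,0.295,-0.329,72,160,0,255],[0,0.295,-0.329,72,200,-5,255],[0,0.295,-0.329,72,240,-10,255],[0,0.295,-0.329,72,275,-20,255],[0,0.295,-0.329,72,293,-21,255],[0,0.295,-0.329,72,293,-21,255],[0,0.295,-0.329,72,293,-21,255]])

```text
time: 7.3
eef_pos: [0.5399, 0.0743, 0.2055]
tcp_rot: [0.07, 0.802, -0.05, 0.591]
contact_force: [0.3, -0.2, -2.6]
opening: 0.181
```

```bash
python3 - <<'E'
from h import *
s,M=tool(); print(s["qpos"],s["contact_force"])
print(plan("long",17,.032,.130,.0547,.0013))
E
python3 snap.py 6 scene top
```

```text
[-0.06514518  0.18967639  1.76177841  0.03386503  1.48962949  0.09894534] [ 0.29005088 -0.23200547 -2.56855578]
(array([-0.0029, -0.0041,  0.0003]), array([1.5, 0.3, 3.2]))
```

View pics/scene6.png

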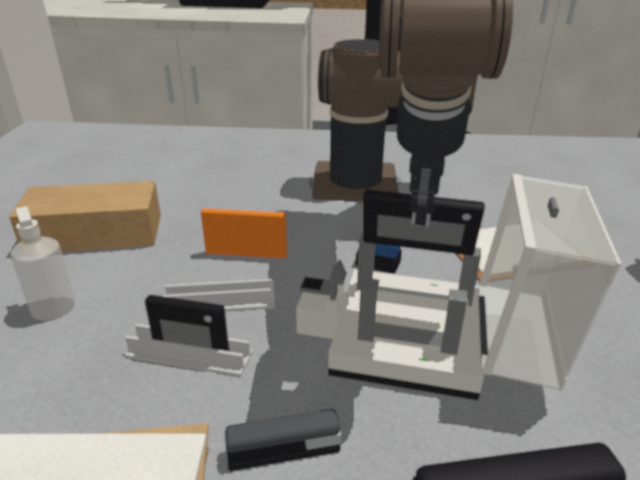

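View pics/top6.png

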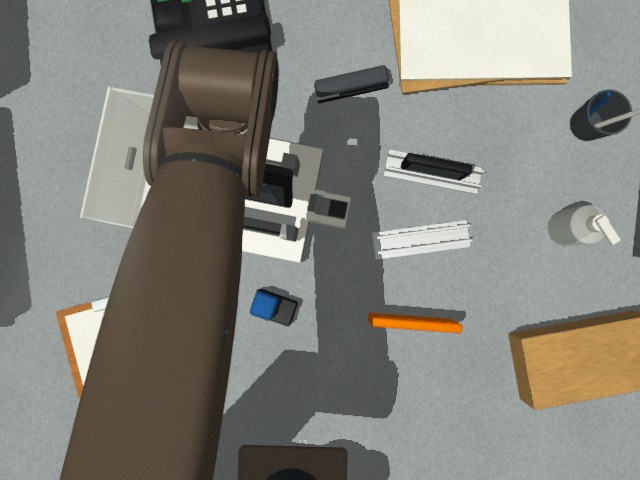

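```bash
cat >> h.py <<'E'
def held(tag,slot,boxx,th,length):
    c=load(f"scene{tag}.npz");P=cloud(c);s,M=tool()
    m=box((c["depth"]>0)&(c["color"].max(2)<110),*boxx)
    q=P[m]; xt=M[:,0]; zt=M[:,2]; 
    rel=q-s["eef_pos"]
    k=(abs(rel@zt)<.02); q=q[k]; rel=rel[k]
    # robust plane
    for _ in range(5):
        c0=q.mean(0); n=np.linalg.svd(q-c0,full_matrices=False)[2][2]; r=(q-c0)@n; kk=abs(r)<max(.003,2*r.std()); q=q[kk]
    n=n*np.sign(n@np.array([1,0,0.]))
    a=q@DXv*1000;b=q@DYv*1000
    print("n",len(q),"normal",n.round(3),"tool z",zt.round(3),"lean deg from vertical plane",np.degrees(np.arcsin(-n[2])).round(2),"yaw",np.degrees(np.arctan2(n[1],n[0])).round(2))
    ux=np.cross(n,[0,0,1]);ux/=np.linalg.norm(ux);ux*=np.sign(ux@DXv); uz=np.cross(ux,n); uz*=np.sign(uz[2])
    A=np.percentile(q@ux,[.5,99.5]);Z=np.percentile(q@uz,[.5,99.5])
    F=n*np.median(q@n)+ux*A.mean()   # face line
    top=F+uz*Z[1]; bot=F+uz*Z[0]
    print("len",np.diff(A)*1000,"height",np.diff(Z)*1000)
    bc=bot-n*.008; tc=top-n*.008
    print("bottom centre a,b,z",(bc@DXv*1000).round(1),(bc@DYv*1000).round(1),(bc[2]*1000).round(1),"top",(tc@DXv*1000).round(1),(tc@DYv*1000).round(1),(tc[2]*1000).round(1))
    print("TCP in a,b,z",(s["eef_pos"]@DXv*1000).round(1),(s["eef_pos"]@DYv*1000).round(1),s["eef_pos"][2]*1000)
    return bc,tc
E
python3 - <<'E'
from h import *
held(6,"long",(355,492,185,262),17,.15)
E
```

```text
n 5076 normal [ 0.942 -0.164 -0.294] tool z [ 0.941 -0.165 -0.295] lean deg from vertical plane 17.1 yaw -9.88
len [146.90127659] height [88.13580766]
bottom centre a,b,z 164.2 -505.1 155.8 top 164.2 -531.0 240.1
TCP in a,b,z 165.0 -520.0 206.56734208375804
```

```bash
python3 - <<'E'
from h import *
for sl in(.13,.09,.05,.03,.01,0): print(sl,plan("long",17,.032,sl,.0547,.0006,-.0009))
E
```

```text
0.13 (array([-0.0032, -0.0022,  0.0022]), array([1.8, 1.6, 2.1]))
0.09 (array([-0.0032, -0.0022,  0.0022]), array([ -9.7,   3.6, -36.2]))
0.05 (array([-0.0032, -0.0022,  0.0022]), array([-21.2,   5.6, -74.4]))
0.03 (array([-0.0032, -0.0022,  0.0022]), array([-27. ,   6.6, -93.6]))
0.01 (array([-0.0032, -0.0022,  0.0022]), array([ -32.7,    7.6, -112.7]))
0 (array([-0.0032, -0.0022,  0.0022]), array([ -35.6,    8.1, -122.3]))
```

>>> move_arm(commands=[[-0.003,-0.002,0.002,2,2,2,255],[-0.003,-0.002,0.002,-4,3,-17,255],[-0.003,-0.002,0.002,-10,4,-36,255],[-0.003,-0.002,0.002,-15.5,5,-55,255],[-0.003,-0.002,0.002,-21,6,-74,255],[-0.003,-0.002,0.002,-27,7,-93,255],[-0.003,-0.002,0.002,-30,7.5,-103,255],[-0.003,-0.002,0.002,-32.5,7.6,-112,255],[-0.003,-0.002,0.002,-35.5,8,-121,255],[-0.003,-0.002,0.002,-35.5,8,-121,255]])

```text
time: 8.4
eef_pos: [0.5043, 0.0814, 0.0847]
tcp_rot: [0.069, 0.801, -0.051, 0.592]
contact_force: [-0.5, 0.1, -3.8]
opening: 0.181
```

```bash
python3 - <<'E'
from h import *
s,M=tool(); print(s["contact_force"])
for t in (17,12,8,4,0): print(t,plan("long",t,.032,0,.0547,.0006,-.0009))
E
python3 snap.py 7 scene
```

```text
[-0.53065277  0.09859664 -3.80598324]
17 (array([-0.0002, -0.0021,  0.0005]), array([ 0.6,  0.2, -0.4]))
12 (array([-0.0152, -0.0881,  0.0005]), array([-3.9,  1. ,  0.8]))
8 (array([-0.0272, -0.1569,  0.0005]), array([-7.6,  1.6,  1.5]))
4 (array([-0.0391, -0.2256,  0.0005]), array([-11.3,   2.3,   1.9]))
0 (array([-0.0511, -0.2944,  0.0005]), array([-15.1,   2.9,   2. ]))
```

View pics/scene7.png

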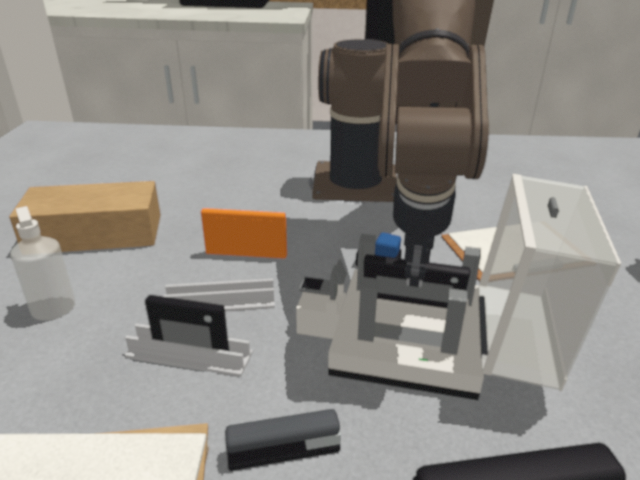

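>>> move_arm(commands=[[-0.015,-0.088,0,-4,1,0,255],[-0.027,-0.157,0,-7.6,1.6,0.5,255],[-0.039,-0.226,0,-11.3,2.3,1,255],[-0.051,-0.294,0,-15,3,1,255],[-0.051,-0.294,0,-15,3,1,255],[-0.051,-0.294,0,-15,3,1,255]])

```text
time: 9.05
eef_pos: [0.4904, 0.0845, 0.0874]
tcp_rot: [0.061, 0.704, -0.061, 0.705]
contact_force: [0.3, -0.2, -3.7]
opening: 0.181
```

```bash
python3 - <<'E'
from h import *
s,M=tool(); print(s["contact_force"],s["wrist_torque"],M[:,0])
for z in (.032,.022,.014): print(z,plan("long",0,z,0,.0547,.0006,-.0009))
E
python3 snap.py 8 scene
```

```text
[ 0.26875289 -0.2390781  -3.70803684] [-0.01894454 -0.06192877 -0.0014429 ] [ 1.33589061e-03  2.21883038e-04 -9.99999083e-01]
0.032 (array([-0.0002,  0.0013,  0.0002]), array([-1.2, -0.1, -0.7]))
0.022 (array([-0.0002,  0.0013,  0.0002]), array([ -1.2,  -0.1, -10.7]))
0.014 (array([-0.0002,  0.0013,  0.0002]), array([ -1.2,  -0.1, -18.7]))
```

View pics/scene8.png

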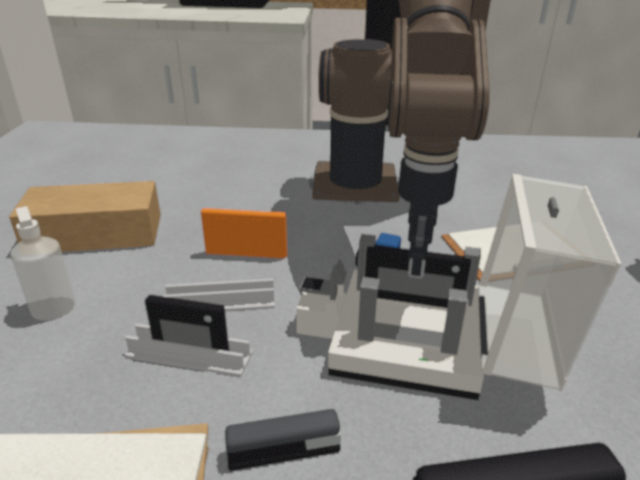

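Upright under the lugs, no contact. Lower.

>>> move_arm(commands=[[0,0,0,-1.2,0,-3,255],[0,0,0,-1.2,0,-7,255],[0,0,0,-1.2,0,-11,255],[0,0,0,-1.2,0,-14,255],[0,0,0,-1.2,0,-17,255],[0,0,0,-1.2,0,-19,255]])

```text
time: 9.7
eef_pos: [0.4897, 0.0842, 0.0687]
tcp_rot: [0.061, 0.704, -0.061, 0.705]
contact_force: [-4.8, -1.4, 9.2]
opening: 0.177
```

```bash
python3 - <<'E'
from h import *
s,M=tool(); print(s["contact_force"],s["wrist_torque"],M[:,0],s["eef_pos"])
for z in (.014,): print(z,plan("long",0,z,0,.0547,.0006,-.0009))
E
python3 snap.py 9 scene
```

```text
[-4.83825636 -1.35734189  9.21176069] [ 0.00982609  1.0091353  -0.0184952 ] [ 3.01517865e-04 -7.24643551e-05 -9.99999952e-01] [0.48966628 0.0842397  0.06868066]
0.014 (array([0.0001, 0.0003, 0.0003]), array([-0.5,  0.1,  0. ]))
```

View pics/scene9.png

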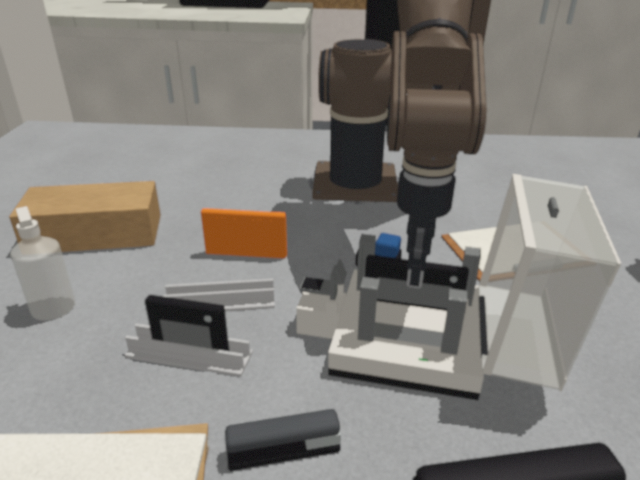

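>>> move_arm(commands=[[0,0,0,-1,0,0,255],[0,0,0,-2,0,0,255],[0,0,0,-2,0,-1,255],[0,0,0,-2,0,-1,255]])

```text
time: 10.15
eef_pos: [0.4881, 0.0842, 0.0687]
tcp_rot: [0.061, 0.704, -0.061, 0.705]
contact_force: [-2.6, -1.4, 4.9]
opening: 0.179
```

>>> move_arm(commands=[[0,0,0,0,0,0,150],[0,0,0,0,0,0,80],[0,0,0,0,0,0,50],[0,0,0,0,0,0,50],[0,0,0,0,0,40,50],[0,0,0,0,-10,80,50],[0,0,0,0,-40,130,50],[0,0,0,20,-90,160,0],[0,0,0,40,-140,160,0],[0,0,0,60,-190,160,0],[0,0,0,80,-240,160,0],[0,0,0,100,-300,160,0]])

```text
time: 11.35
eef_pos: [0.5751, -0.179, 0.2288]
tcp_rot: [0.061, 0.704, -0.061, 0.705]
contact_force: [1.0, 0.7, 0.1]
opening: 1.002
```

```bash
python3 snap.py 10 scene top
python3 - <<'E'
from h import *
c=load("top10.npz");P=cloud(c);z=P[...,2]
m=box((z>.092)&(z<.115)&(c["color"].max(2)<90),180,310,195,250)
r,ce,ext,a,mm=mrect(c,m,.104);p=np.r_[r[0],0];print(r,ce,ext,a,"a,b",p@DXv,p@DYv,"z",np.median(z[m]))
m=box((z>.080)&(z<.115)&(c["color"].max(2)<90),380,490,140,200)
r,ce,ext,a,mm=mrect(c,m,.096);print(r,ce,ext,a)
a=81 if False else 80.45-90
print(need([0,0,-1],yaw(a),[.5884,-.2314,.20]),need([0,0,-1],yaw(a),[.5884,-.2314,.060]))
cv2.imwrite("pics/t10c.png",cv2.resize(c["color"][90:280,160:400,::-1],None,fx=3.1,fy=3.1,interpolation=cv2.INTER_CUBIC))
E
```

```text
((487.730224609375, 89.2274169921875), (132.76979064941406, 23.682151794433594), 83.59839630126953) [487.78057648  90.47847566] [134.58395358  17.42979299] 80.91818473969086 a,b 171.3478142684816 -465.2765097079617 z 0.10319998586428697
((583.1814575195312, -264.338623046875), (39.43425750732422, 18.13858985900879), 81.0667495727539) [ 581.84092288 -266.49267043] [33.5960018  15.95618536] 94.1508873703327
(array([0.0019, 0.0015, 0.0109]), array([ 12.9, -48.9, -28.1])) (array([0.0019, 0.0015, 0.0109]), array([  12.9,  -48.9, -168.1]))
```

View pics/t10c.png

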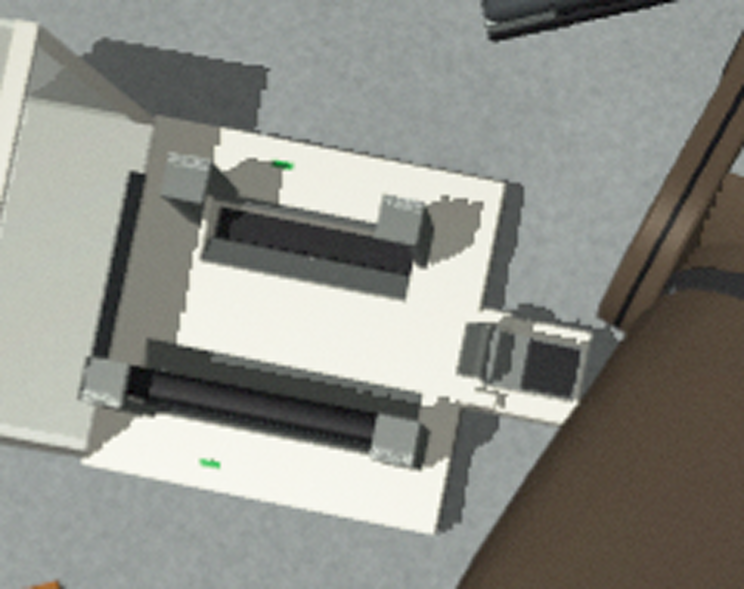

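View pics/scene10.png

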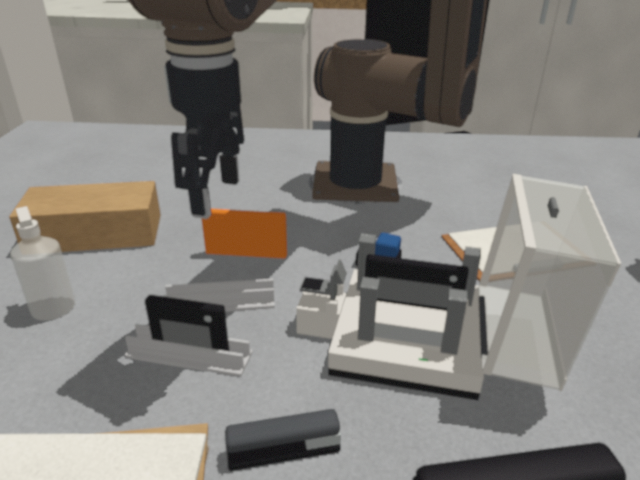

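>>> move_arm(commands=[[0.002,0.0015,0.011,14,-49,-30,0],[0.002,0.0015,0.011,14,-49,-60,0],[0.002,0.0015,0.011,14,-49,-90,0],[0.002,0.0015,0.011,14,-49,-120,0],[0.002,0.0015,0.011,14,-49,-150,0],[0.002,0.0015,0.011,14,-49,-165,0],[0.002,0.0015,0.011,14,-49,-167,0],[0.002,0.0015,0.011,14,-49,-167,0]])

```text
time: 12.25
eef_pos: [0.5899, -0.2314, 0.0616]
tcp_rot: [0.059, 0.704, -0.059, 0.705]
contact_force: [-0.1, 0.1, 0.5]
opening: 1.0
```

```bash
python3 - <<'E'
from h import *
s,M=tool();print(s["contact_force"],s["eef_pos"],need([0,0,-1],yaw(-9.55),[.5892,-.2314,.060]))
E
python3 snap.py 11 scene
```

```text
[-0.11750087  0.07412524  0.45500246] [ 0.58987627 -0.23142727  0.061619  ] (array([ 0.0001,  0.0005, -0.0005]), array([-0.7,  0. , -1.6]))
```

View pics/scene11.png

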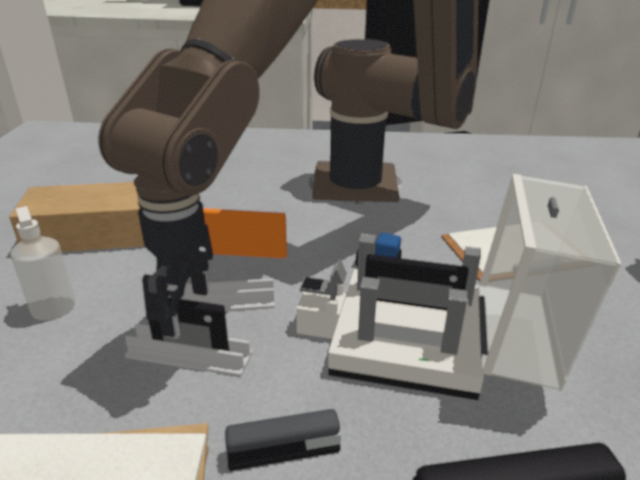

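```bash
python3 - <<'E'
from h import *
c=load("scene11.npz");z=yaw(-9.55);l=yaw(80.45)
p=np.array([.5892,-.2314,0])
print(proj(c,[p+.046*z+UZ*.075,p+.008*z+UZ*.096+.055*l,p+.008*z+UZ*.096-.055*l,p-.008*z+UZ*.096-.055*l]))
cv2.imwrite("pics/s11c.png",cv2.resize(c["color"][230:390,100:270,::-1],None,fx=3.5,fy=3.5,interpolation=cv2.INTER_CUBIC))
E
```

```text
[[172.81457924 334.87174674]
 [223.25944729 309.53392274]
 [144.66849445 298.21674599]
 [150.45050362 291.16731248]]
```

View pics/s11c.png

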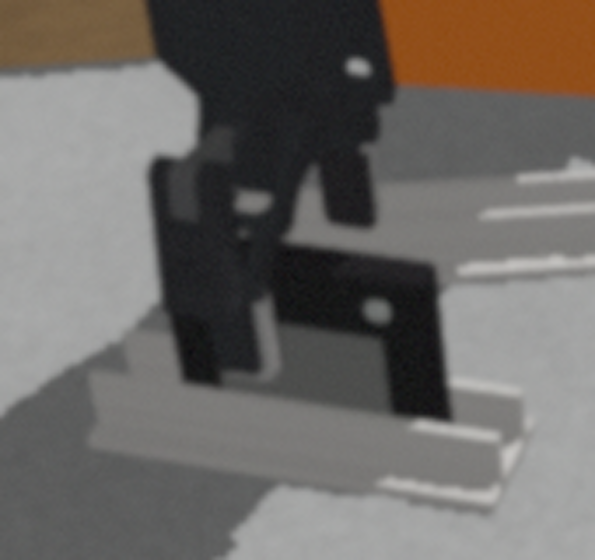

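>>> move_arm(commands=[[0,0,0,0,0,-1.5,0],[0,0,0,0,0,-1.5,120],[0,0,0,0,0,-1.5,200],[0,0,0,0,0,-1.5,255],[0,0,0,0,0,-1.5,255],[0,0,0,0,0,-1.5,255],[0,0,0,0,0,-1.5,255]], newtons=60)

```text
time: 13.0
eef_pos: [0.5908, -0.232, 0.0614]
tcp_rot: [0.058, 0.704, -0.059, 0.706]
contact_force: [0.5, -0.7, -0.6]
opening: 0.174
```

```bash
python3 - <<'E'
from h import *
s,M=tool();print(s["contact_force"],s["eef_pos"],M[:,0])
E
```

```text
[ 0.53607516 -0.69633512 -0.5735356 ] [ 0.59076587 -0.23198111  0.0613832 ] [ 0.00286643 -0.00144495 -0.99999485]
```

>>> move_arm(commands=[[0,0,0,0,0,20,255],[0,0,0,0,0,50,255],[0,0,0,0,0,90,255],[0,0,0,0,0,130,255],[0,0,0,0,0,170,255],[0,0,0,0,0,170,255],[0,0,0,0,0,170,255]])

```text
time: 13.7
eef_pos: [0.5906, -0.2319, 0.2313]
tcp_rot: [0.058, 0.704, -0.059, 0.706]
contact_force: [-0.8, -0.5, -3.6]
opening: 0.178
```

```bash
python3 - <<'E'
from h import *
s,M=tool();print(s["contact_force"],s["eef_pos"])
print(plan("short",17,.032,.130,.0545,0))
E
```

```text
[-0.7615594  -0.46737107 -3.56697638] [ 0.59057846 -0.23189261  0.23126252]
(array([-0.0484, -0.2895, -0.0054]), array([-56.8, 309.1, -22.8]))
```

>>> move_arm(commands=[[-0.016,-0.1,0,-20,40,0,255],[-0.032,-0.2,0,-40,80,0,255],[-0.048,-0.29,-0.005,-57,120,0,255],[-0.048,-0.29,-0.005,-57,160,0,255],[-0.048,-0.29,-0.005,-57,200,-3,255],[-0.048,-0.29,-0.005,-57,240,-8,255],[-0.048,-0.29,-0.005,-57,285,-15,255],[-0.048,-0.29,-0.005,-57,309,-22,255],[-0.048,-0.29,-0.005,-57,309,-22,255],[-0.048,-0.29,-0.005,-57,309,-22,255]])

```text
time: 14.7
eef_pos: [0.5316, 0.0775, 0.2057]
tcp_rot: [0.05, 0.595, -0.068, 0.799]
contact_force: [-0.4, -0.6, -3.0]
opening: 0.174
```

```bash
python3 snap.py 12 scene
python3 - <<'E'
from h import *
s,M=tool();print(s["contact_force"],s["eef_pos"])
print(plan("short",17,.032,.130,.0554,0))
E
```

```text
[ 0.95163453 -0.91546976 -3.6735803 ] [0.53233761 0.07675187 0.20678086]
(array([-0.    , -0.0041, -0.0005]), array([1.1, 0.5, 2.5]))
```

View pics/scene12.png

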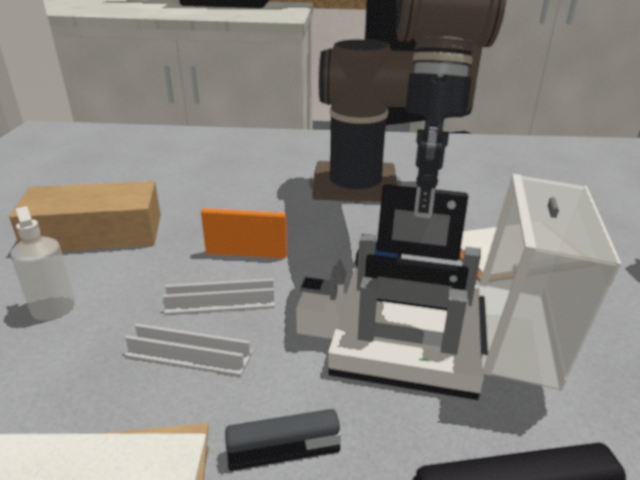

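```bash
python3 - <<'E'
from h import *
held(12,"short",(370,475,180,256),17,.11)
for sl in(.13,.09,.05,.03,.01,0): print(sl,plan("short",17,.032,sl,.0554,0))
E
```

```text
n 4987 normal [ 0.943 -0.164  0.29 ] tool z [ 0.943 -0.163  0.289] lean deg from vertical plane -16.85 yaw -9.85
len [107.14112688] height [87.32548458]
bottom centre a,b,z 165.3 -527.3 155.1 top 165.3 -502.0 238.7
TCP in a,b,z 166.7 -511.4 206.78086176402337
0.13 (array([-0.    , -0.0041, -0.0005]), array([1.1, 0.5, 2.5]))
0.09 (array([-0.    , -0.0041, -0.0005]), array([ 12.7,  -1.5, -35.7]))
0.05 (array([-0.    , -0.0041, -0.0005]), array([ 24.2,  -3.5, -74. ]))
0.03 (array([-0.    , -0.0041, -0.0005]), array([ 29.9,  -4.5, -93.1]))
0.01 (array([-0.    , -0.0041, -0.0005]), array([  35.7,   -5.5, -112.2]))
0 (array([-0.    , -0.0041, -0.0005]), array([  38.6,   -6. , -121.8]))
```

>>> move_arm(commands=[[0,-0.004,0,1,1,2,255],[0,-0.004,0,7,-0.5,-17,255],[0,-0.004,0,12.7,-1.5,-36,255],[0,-0.004,0,18.5,-2.5,-55,255],[0,-0.004,0,24,-3.5,-74,255],[0,-0.004,0,30,-4.5,-93,255],[0,-0.004,0,33,-5,-103,255],[0,-0.004,0,35.7,-5.5,-112,255],[0,-0.004,0,38.5,-6,-121,255],[0,-0.004,0,38.5,-6,-121,255]])

```text
time: 15.75
eef_pos: [0.5705, 0.0704, 0.0848]
tcp_rot: [0.051, 0.593, -0.069, 0.8]
contact_force: [-0.2, 0.9, -3.9]
opening: 0.175
```

```bash
python3 snap.py 13 scene
python3 - <<'E'
from h import *
s,M=tool();print(s["contact_force"],s["eef_pos"])
for t in (17,12,8,4,0): print(t,plan("short",t,.032,0,.0554,0))
E
```

```text
[-0.04681792  0.10069426 -3.9588541 ] [0.57077082 0.07059299 0.08552998]
17 (array([-0.    , -0.0008, -0.0003]), array([ 0.2,  0.2, -0.6]))
12 (array([ 0.0149,  0.0852, -0.0003]), array([ 4.8, -0.6,  0.7]))
8 (array([ 0.0268,  0.154 , -0.0003]), array([ 8.5, -1.3,  1.3]))
4 (array([ 0.0388,  0.2228, -0.0003]), array([12.3, -1.9,  1.7]))
0 (array([ 0.0507,  0.2916, -0.0003]), array([16.1, -2.6,  1.9]))
```

View pics/scene13.png

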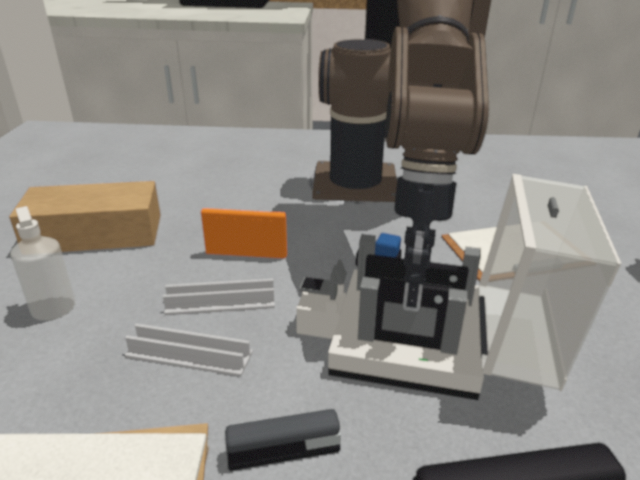

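>>> move_arm(commands=[[0.015,0.085,0,4.8,-0.6,0,255],[0.027,0.154,0,8.5,-1.3,0.5,255],[0.039,0.223,0,12.3,-2,1,255],[0.051,0.291,0,16,-2.6,1,255],[0.051,0.291,0,16,-2.6,1,255],[0.051,0.291,0,16,-2.6,1,255]])

```text
time: 16.4
eef_pos: [0.5872, 0.068, 0.0869]
tcp_rot: [0.061, 0.703, -0.06, 0.706]
contact_force: [-0.3, -0.0, -3.7]
opening: 0.179
```

```bash

python3 - <<'E'
from h import *
s,M=tool();print(s["contact_force"],s["eef_pos"],M[:,0])
for z in (.032,.014): print(z,plan("short",0,z,0,.0554,0))
E
```

```text
[-0.2635366  -0.01858941 -3.70713844] [0.58723142 0.06803321 0.08688474] [ 3.17926040e-03 -7.44266242e-06 -9.99994946e-01]
0.032 (array([ 0.    ,  0.0032, -0.0003]), array([-0.3, -0. ,  0.5]))
0.014 (array([ 0.    ,  0.0032, -0.0003]), array([ -0.3,  -0. , -17.5]))
```

>>> move_arm(commands=[[0,0.003,0,0,0,-3,255],[0,0.003,0,0,0,-7,255],[0,0.003,0,0,0,-11,255],[0,0.003,0,0,0,-14,255],[0,0.003,0,0,0,-16,255],[0,0.003,0,0,0,-18,255]])

```text
time: 17.0
eef_pos: [0.5873, 0.0681, 0.0693]
tcp_rot: [0.061, 0.705, -0.061, 0.704]
contact_force: [-3.5, -0.2, 6.6]
opening: 0.18
```

```bash

python3 snap.py 14 scene
python3 - <<'E'
from h import *
s,M=tool();print(s["contact_force"],s["eef_pos"],M[:,0],s["wrist_torque"])
for z in (.014,): print(z,plan("short",0,z,0,.0554,0))
E
```

```text
[-1.41246582  0.31946504 -0.52423184] [0.58735545 0.06807496 0.06934074] [-1.25600806e-04  9.68943543e-06 -9.99999992e-01] [ 0.03048738  0.29163633 -0.05528997]
0.014 (array([-0.    , -0.0001, -0.0004]), array([-0.5, -0.1,  0.1]))
```

View pics/scene14.png

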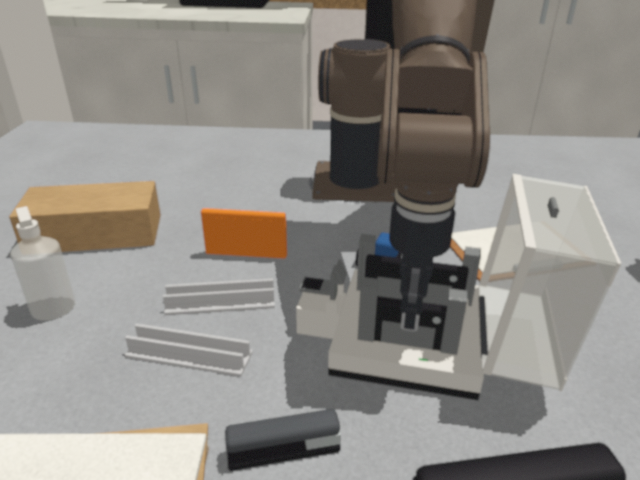

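>>> move_arm(commands=[[0,0,0,-0.5,0,-1,255],[0,0,0,-1,0,-2,255],[0,0,0,-1,0,-2,255]])

```text
time: 17.35
eef_pos: [0.5874, 0.0681, 0.0693]
tcp_rot: [0.061, 0.704, -0.061, 0.705]
contact_force: [-2.5, -0.1, 6.2]
opening: 0.178
```

>>> move_arm(commands=[[0,0,0,0,0,0,150],[0,0,0,0,0,0,80],[0,0,0,0,0,0,50],[0,0,0,0,0,0,50],[0,0,0,0,0,40,50],[0,0,0,0,0,80,50],[0,0,0,0,-40,130,50],[0,0,0,-20,-90,160,100],[0,0,0,-40,-140,180,255],[0,0,0,-60,-190,180,255],[0,0,0,-80,-240,180,255],[0,0,0,-80,-270,180,255]])

```text
time: 18.55
eef_pos: [0.5096, -0.1879, 0.2496]
tcp_rot: [0.06, 0.703, -0.061, 0.706]
contact_force: [0.9, -0.0, -0.5]
opening: -0.001
```

```bash
python3 snap.py 15 scene top
python3 - <<'E'
from h import *
s,M=tool();print(s["eef_pos"],s["qpos"])
c=load("top15.npz");P=cloud(c);z=P[...,2]
for n,b in(("tab",(180,310,195,250)),("hs",(200,310,135,195))):
    m=box((z>.095)&(z<.115)&(c["color"].max(2)<90),*b)
    r,ce,ext,a,mm=mrect(c,m,.104);p=np.r_[r[0],0];print(n,r,ext,a,"a,b",p@DXv,p@DYv,"z",np.median(z[m]))
cv2.imwrite("pics/t15c.png",cv2.resize(c["color"][80:270,60:330,::-1],None,fx=2.9,fy=2.9,interpolation=cv2.INTER_CUBIC))
# hood
m=box((z>.06)&(z<.3),60,220,60,260);q=P[m];a=q@DXv*1000;b=q@DYv*1000
print("hood a",np.percentile(a,[1,50,99]),"b",np.percentile(b,[1,99]),"z",np.percentile(q[:,2],[1,50,99]))
E
```

```text
[ 0.50943475 -0.19160286  0.2492932 ] [-5.45738863e-01 -1.86984950e-02  1.88167641e+00 -1.04583383e-03
  1.27513246e+00 -3.66960607e-01]
tab ((484.4648742675781, 89.86205291748047), (132.36141967773438, 23.29010009765625), 80.3366470336914) [134.42053916  16.95635057] 80.8084550911805 a,b 171.4144936086327 -461.9507271717843 z 0.10322743876162632
hs ((585.208984375, 66.6971664428711), (107.73541259765625, 25.95217514038086), 73.4969482421875) [100.95308252  18.18534742] 78.19153217858234 a,b 165.82531194519174 -565.1725695068781 z 0.10321293728310243
hood a [221.77985819 320.70585947 377.06706238] b [-612.09841726 -421.97477948] z [0.07838849 0.23185767 0.24335098]
```

View pics/t15c.png

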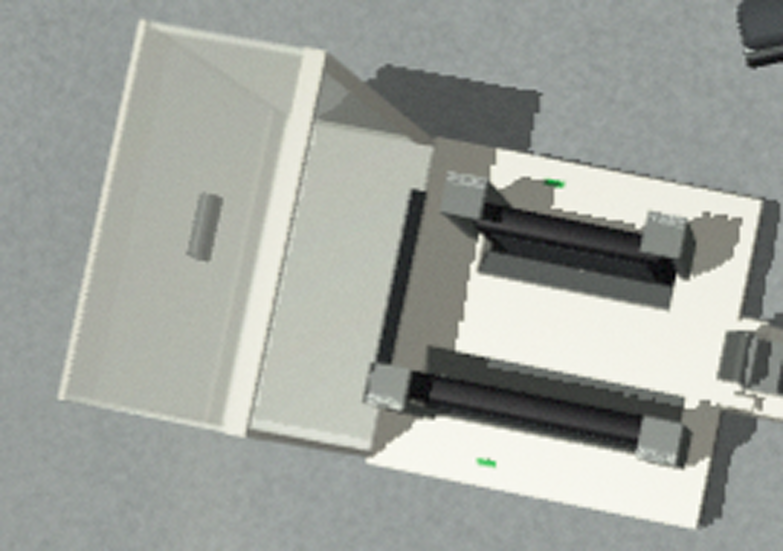

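View pics/scene15.png

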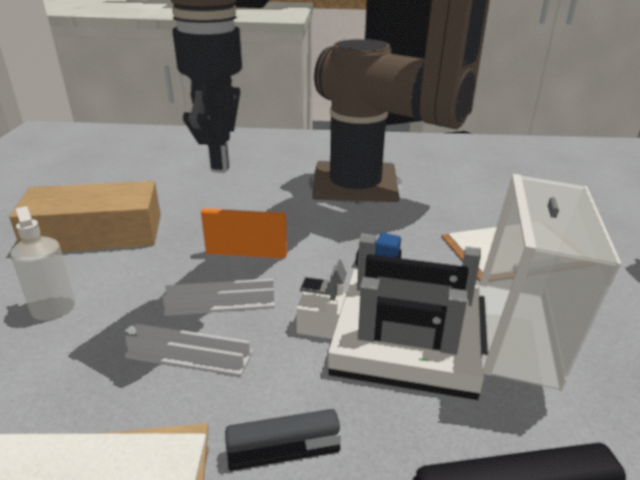

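```bash
cat >> h.py <<'E'
HA=265.;R0=175.
def hoodtcp(phi,off=11.,b=-516.6):
    a=HA-R0*np.cos(phi)+98.5*np.sin(phi)+off; z=45+R0*np.sin(phi)+98.5*np.cos(phi)
    return a/1000*DXv+b/1000*DYv+UZ*z/1000
E
python3 - <<'E'
from h import *
print(need([0,0,-1],DYv,np.array([0,0,.31])+.430*DXv-.5166*DYv))
E
```

```text
(array([0.0027, 0.0025, 0.0066]), array([ 73.1, 526.9,  60.7]))
```

>>> move_arm(commands=[[0,0,0,0,0,40,255],[0,0,0,10,40,70,255],[0,0,0,15,90,75,255],[0,0,0,25,140,75,255],[0,0,0,30,190,75,255],[0,0,0,40,240,75,255],[0,0,0,45,290,75,255],[0,0,0,55,340,75,255],[0,0,0,60,390,75,255],[0,0,0,65,440,75,255],[0,0,0,70,490,70,255],[0,0,0,73,527,65,255]])

```text
time: 19.85
eef_pos: [0.5817, 0.3389, 0.314]
tcp_rot: [0.062, 0.703, -0.063, 0.705]
contact_force: [0.6, -0.1, 0.5]
opening: 0.0
```

```bash

python3 - <<'E'
from h import *
s,M=tool();print(s["eef_pos"],s["qpos"],s["contact_force"])
for f in (1.8,1.65):
  print(f,need([0,0,-1],DYv,hoodtcp(f,30)))
E
python3 snap.py 16 scene
```

```text
[0.58174359 0.33893822 0.31397835] [ 0.37820895  0.23409373  1.49028858 -0.00295594  1.41553847  0.55538473] [ 0.63831146 -0.12268963  0.53870684]
1.8 (array([0.0021, 0.0026, 0.0048]), array([   0.9,   -3. , -120.9]))
1.65 (array([0.0021, 0.0026, 0.0048]), array([  -3.1,  -26.3, -102.3]))
```

View pics/scene16.png

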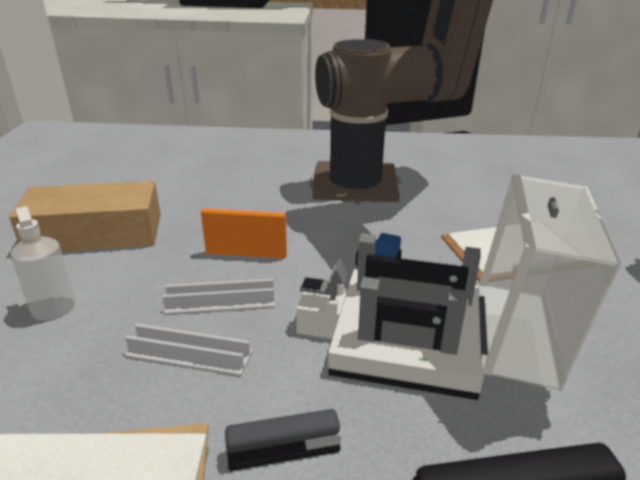

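>>> move_arm(commands=[[0,0,0,-1,-5,-35,255],[0,0,0,-2,-5,-70,255],[0,0,0,-3,-10,-100,255],[0,0,0,-3,-22,-102,255],[0,0,0,-3,-26,-102,255]])

```text
time: 20.4
eef_pos: [0.577, 0.3175, 0.2089]
tcp_rot: [0.061, 0.705, -0.061, 0.704]
contact_force: [0.7, -0.3, 0.5]
opening: -0.001
```

```bash

python3 - <<'E'
from h import *
s,M=tool();print(s["eef_pos"],s["contact_force"])
for f in np.arange(1.65,0.3,-.1):
  print(round(f,2),need([0,0,-1],DYv,hoodtcp(f,11))[1].round(0))
E
```

```text
[0.5770006  0.31747798 0.20888589] [ 0.6798668  -0.26635719  0.54077054]
1.65 [ -2. -24.   3.]
1.55 [ -5. -40.  13.]
1.45 [ -8. -58.  22.]
1.35 [-11. -77.  28.]
1.25 [-14. -96.  33.]
1.15 [ -18. -116.   36.]
1.05 [ -21. -136.   37.]
0.95 [ -24. -155.   36.]
0.85 [ -28. -175.   33.]
0.75 [ -31. -194.   28.]
0.65 [ -34. -212.   20.]
0.55 [ -38. -230.   12.]
0.45 [ -40. -247.    1.]
0.35 [ -43. -263.  -11.]
```

>>> move_arm(commands=[[0,0,0,-2,-24,3,255],[0,0,0,-5,-40,13,255],[0,0,0,-8,-58,22,255],[0,0,0,-11,-77,28,255],[0,0,0,-14,-96,33,255],[0,0,0,-18,-116,36,255],[0,0,0,-21,-136,37,255],[0,0,0,-24,-155,36,255],[0,0,0,-28,-175,33,255]])

```text
time: 21.3
eef_pos: [0.5491, 0.1409, 0.2431]
tcp_rot: [0.061, 0.704, -0.061, 0.704]
contact_force: [1.1, 0.2, 0.9]
opening: -0.006
```

```bash

python3 - <<'E'
from h import *
s,M=tool();print(s["eef_pos"],s["contact_force"])
for f in [.85,.75,.65,.55,.45,.35,.25,.2,.15,.1,.05,0,-.03]:
  print(round(f,2),need([0,0,-1],DYv,hoodtcp(f,11))[1].round(0))
E
python3 snap.py 17 scene
```

```text
[0.54906802 0.14087301 0.24307959] [1.10542805 0.17775394 0.91368283]
0.85 [ 0.  2. -2.]
0.75 [ -3. -17.  -7.]
0.65 [ -6. -36. -14.]
0.55 [-10. -54. -23.]
0.45 [-12. -70. -33.]
0.35 [-15. -86. -46.]
0.25 [ -18. -100.  -59.]
0.2 [ -19. -107.  -67.]
0.15 [ -20. -113.  -74.]
0.1 [ -21. -119.  -83.]
0.05 [ -22. -125.  -91.]
0 [ -23. -130. -100.]
-0.03 [ -23. -133. -105.]
```

View pics/scene17.png

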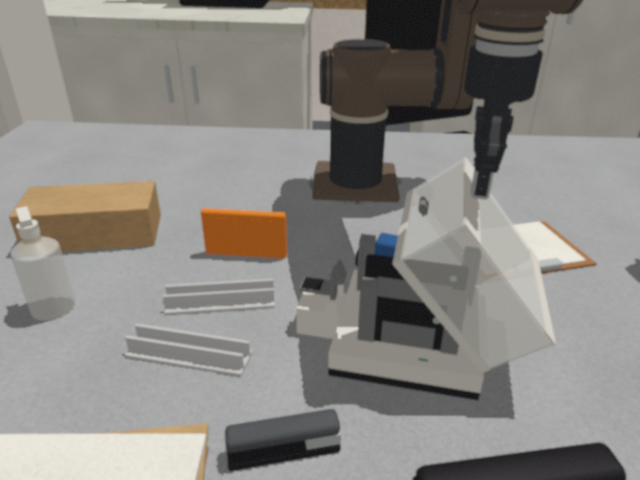

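Following as planned; the hood is about half shut with the fingertip on its panel at (483,190). Continue.

>>> move_arm(commands=[[0,0,0,-3,-17,-7,255],[0,0,0,-6,-36,-14,255],[0,0,0,-10,-54,-23,255],[0,0,0,-12,-70,-33,255],[0,0,0,-15,-86,-46,255],[0,0,0,-18,-100,-59,255],[0,0,0,-19,-107,-67,255],[0,0,0,-20,-113,-74,255],[0,0,0,-21,-119,-83,255],[0,0,0,-22,-122,-87,255]])

```text
time: 22.35
eef_pos: [0.5269, 0.0165, 0.1553]
tcp_rot: [0.062, 0.705, -0.062, 0.704]
contact_force: [0.3, 3.9, 7.2]
opening: 0.001
```

```bash

python3 - <<'E'
from h import *
s,M=tool();print(s["eef_pos"],s["contact_force"])
for f in [.1,.05,0,-.03]:
  print(round(f,2),need([0,0,-1],DYv,hoodtcp(f,11))[1].round(0))
E
python3 snap.py 18 scene
```

```text
[0.52691911 0.01649761 0.15533607] [0.28923454 3.94259969 7.22790109]
0.1 [1. 5. 5.]
0.05 [ 0. -0. -3.]
0 [ -1.  -5. -12.]
-0.03 [ -1.  -8. -17.]
```

View pics/scene18.png

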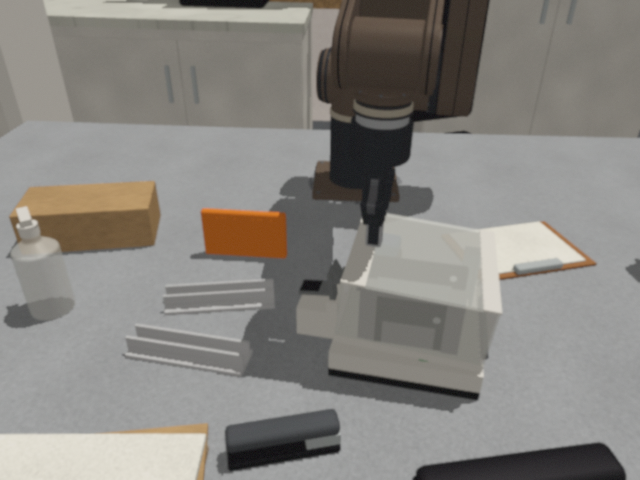

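Nearly shut, touching the hook. Press on in small steps.

>>> move_arm(commands=[[0,0,0,0,0,-3,255],[0,0,0,0,-1,-6,255],[0,0,0,0,-2,-9,255],[0,0,0,0,-2,-12,255],[0,0,0,0,-2,-13,255],[0,0,0,0,-2,-13,255]])

```text
time: 23.0
eef_pos: [0.5272, 0.0143, 0.143]
tcp_rot: [0.061, 0.705, -0.062, 0.704]
contact_force: [-2.1, -0.1, 6.7]
opening: 0.0
```

>>> move_arm(commands=[[0,0,0,0,0,-2,255],[0,0,0,0,0,-3,255],[0,0,0,0,0,-3,255]])

```text
time: 23.3
eef_pos: [0.5274, 0.0142, 0.1429]
tcp_rot: [0.061, 0.705, -0.062, 0.704]
contact_force: [-7.9, -1.0, 15.7]
opening: 0.0
```

>>> move_arm(commands=[[0,0,0,0,0,10,255],[0,0,0,0,0,30,255],[0,0,0,0,-10,70,255],[0,0,0,0,-50,100,255],[0,0,0,0,-100,120,255],[0,0,0,0,-150,120,255],[0,0,0,0,-200,120,255],[0,0,0,0,-250,120,255],[0,0,0,0,-250,120,255],[0,0,0,0,-250,120,255]])

```text
time: 24.3
eef_pos: [0.5271, -0.2366, 0.2618]
tcp_rot: [0.062, 0.705, -0.062, 0.703]
contact_force: [-0.7, 0.3, 0.7]
opening: 0.002
```

```bash

python3 snap.py 19 scene top
python3 - <<'E'
from h import *
s,M=tool();print(s["eef_pos"],s["contact_force"])
c=load("top19.npz");P=cloud(c);z=P[...,2]
m=box((z>.12)&(z<.17),160,340,100,280); r,ce,ext,a,mm=mrect(c,m,.1435);q=P[m];print(r,len(q))
A=np.c_[q@DXv-.169,q@DYv,np.ones(len(q))];k=np.ones(len(q),bool)
for _ in range(4):
    w=np.linalg.lstsq(A[k],q[k,2],rcond=None)[0];k=abs(A@w-q[:,2])<.004
print("slope along DX (rad)",w[0],"n",k.sum())
c0=load("top0.npz");print("pad z now/then",np.median(z[203:214,333:345]),np.median(cloud(c0)[203:214,333:345,2]))
cv2.imwrite("pics/t19c.png",cv2.resize(c["color"][90:280,160:400,::-1],None,fx=3.1,fy=3.1,interpolation=cv2.INTER_CUBIC))
E
```

```text
[ 0.52734179 -0.23459903  0.26214468] [-0.82093232 -0.69381179 -0.41162502]
((538.2382202148438, 78.12142181396484), (195.29415893554688, 193.43858337402344), 80.08198547363281) 15218
slope along DX (rad) -0.008130910276153857 n 14872
pad z now/then 0.07664742795112411 0.07690659467548944
```

View pics/t19c.png

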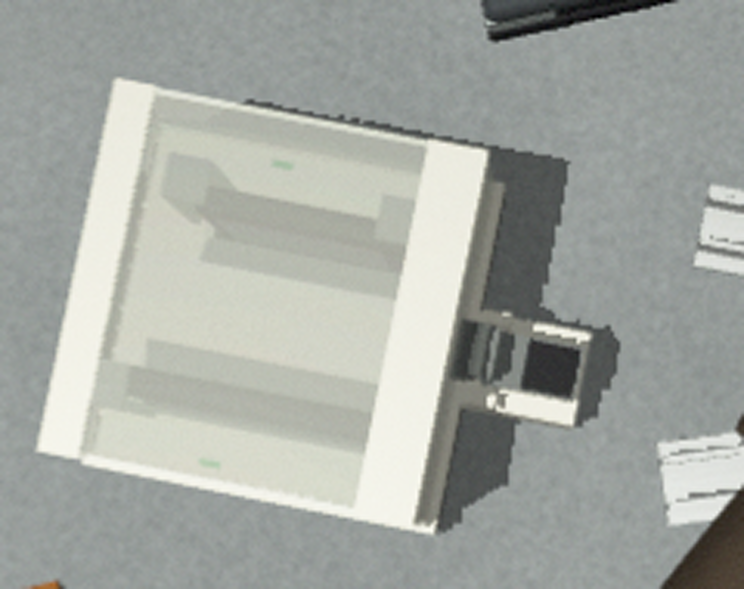

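View pics/scene19.png

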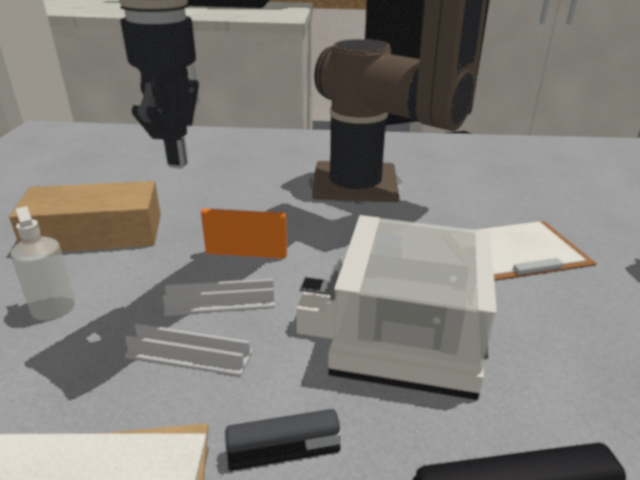

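```bash
python3 -c "
from plant import ctrl
print(ctrl.sign_off())"
```

```text
the job is handed in; nothing more can be done
None
```

The job is done and handed in at about 24 s of the 72 s allowed; sign-off reports no verdict. I pressed the latch and the hood sprang open. I then put the longer unit in the long slot and the shorter one in the short slot, leaning each under the lugs, straightening and lowering it, and pushed the hood shut.

- **Hood and latch:** In the last top image, the hood outline is at the same position as at the start, within 0.1 mm. The latch pad height is also back at its start value (76.6 mm against 76.9 mm). The panel slope read 0.008 rad; I did not compare that with the start.
- **Units:** After release and before shutting the hood, both tops read about 103 mm, against 104 mm expected. The floor pushed back when I pressed each unit down. The overhead outlines gave centres 4–6 mm off the long seat and about 2 mm off the short one. These are rough, because the lugs hide part of each unit and the side faces blur the edges. After shutting, I could only check them by eye through the hood.
- **Checks that disagreed:** The two cameras differed by about 3 mm on the dock's position across the slots. I chose a value between them. A 5 N side force on the long unit showed it was slightly too far inward, so I shifted it 2 mm outward before release.
- **Other things on the desk:** The glove box, gel bottle, stapler and orange look-alike look unmoved in the last side view. I did not measure the bystanders. The arm is clear of everything.

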